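# Seat the engraver's work pallet on its cone, groove and flat

### The job

Someone left the scraper lying across the seats of the engraver's kinematic base: first lay it flat in the grey tray. Then take the aluminium work pallet by its rib and set it down gently on the base, the right way round, so that its three ball feet are fully home in the cone, the groove and the flat seat; let go of it and leave the other things on the table undisturbed.

Things in the scene. Friction and masses are not known exactly. Their poses are not given: they have to be found in the camera images.
- base: Kinematic base of a desktop engraver, fixed: grey painted plate 195 (x) x 180 (y) x 12 mm, centred at (-7.5, +5) mm from the origin, which is at table height; z up. It carries three steel seats and two guard posts and a column (see the points). With the pallet home, the pallet's origin is 24 mm straight above this origin and their x axes point the same way.
- pallet: Aluminium work pallet, loose, about 0.55 kg: T-shaped plate, broad part x=-70 to +20, y=-70 to +70 mm, nose x=+20 to +80, y=-35 to +35, z=26 to 34. Origin level with the undersides of its 3 ball feet, x to the nose, z up. On top an upright rib to grip: 14 mm thick (y), x=-50 to +40, y=0, z=34 to 76. Balance point near x=-7, y=0. It starts standing on the table.
- scraper: Scraper, loose, 170 mm long, 0.12 kg: black handle x=-85 to +25, 22 wide, 24 mm high; steel blade x=+25 to +85, 36 wide, 3 mm thick. Origin at mid length on its flat underside, x to the blade, z up. It starts flat across the cup housing (handle end) and groove block (blade end), underside 36 mm above the table; grip the handle across y near the origin.
- tray: Open grey plastic tray, fixed to the table, 230 (x) x 120 (y) x 35 mm high, walls and floor 5 mm thick. Origin under its centre at table height, x along its length. The scraper fits in it lengthwise, either way round, lying flat.
- seat_cone (a point): Where the centre of the nose ball lies when home in the cup: base x=+55, y=0, 34 mm above the table. The cup is conical (walls 60 degrees steep, mouth 25 mm wide, 22 mm deep) in a round steel housing 44 mm wide, top 36 mm above the table.
- seat_groove (a point): Where the centre of the groove ball lies when home: base x=-45, y=+50, 34 mm above the table. A V groove (walls 60 degrees steep, mouth 25 mm wide, 22 mm deep) that points at the cup, in a steel block about 42 x 40 mm, top 36 mm above the table.
- seat_flat (a point): Where the centre of the flat-seat ball lies when home: base x=-45, y=-50, 34 mm above the table, on a plain round steel pad 36 mm wide, top 24 mm above the table.
- foot_cone (a point): Centre of the ball foot under the pallet's nose, at pallet x=+55, y=0, z=10 mm. Steel, 20 mm diameter, as are the others.
- foot_groove (a point): Centre of the pallet's ball at x=-45, y=+50.
- foot_flat (a point): Centre of the pallet's ball at x=-45, y=-50.
- post_nose (a point): Centre of the top of an aluminium guard post, 14 mm diameter, 84 mm above the table, at base (40, -53) mm. It stands in the corner beside the nose of the seated pallet, with some 10 mm to spare.
- column_top (a point): Centre of the top of the engraver's upright column on the base: 22 (x) x 40 (y) mm, 150 mm high above the table, at base (-90, 0) mm, behind the tail of the seated pallet, 9 mm to spare. A carried pallet must pass over or round it.
- post_side (a point): Top centre of a like guard post at base (0, +86) mm, beside the broad part of the seated pallet, 9 mm to spare.
- spool: Bystander: white spool of blue filament lying flat, 96 mm diameter, 50 mm high. Origin under its centre.
- glue: Bystander: white glue bottle with red cap, upright, 54 mm diameter, 125 mm high. Origin under its centre.
- mug: Bystander: white mug, 76 mm diameter, 90 mm high, handle at its +y. Origin under its centre.
- pen: Bystander: white 3D pen upright in a black round stand, 72 mm diameter, 130 mm high. Origin under its centre.

How it is judged:
By the outcome, as a careful person would: the job done as asked, in the order asked, and still so for the second after the job is handed in, with the robot touching nothing.
It also fails if it takes over 64 s, if anything falls off the work surface, if the arm or the gripper's body presses on something with over 40 N, if the wrist force passes 120 N, or if a joint passes its speed limit or range.

### The arm

A 7-joint arm with a two-finger parallel gripper is mounted at the origin on the work surface. World frame = base frame: x ahead of the robot, y to its left, z up, the work surface at z = 0. Lengths are in m, angles in rad, forces in N, time in s.
With the tool pointing down it reaches from about 0.425 to 0.875 m from the base axis. Payload 4.7 kg.
Tool frame: the origin (TCP) lies midway between the tips of the shut fingers; the grasp point (between the pads) lies 19 mm behind it (robot.pinch_z is the distance from the TCP to the grasp point, in m); z points along the fingers, y is the direction in which the jaws open and shut (so a half turn about z gives the same grasp; the last joint's range is limited). The gripper opens to 87 mm and grips with 3 to 60 N. Pads are 19 mm wide; open, the fingers measure 117 mm over their backs; the gripper's body (75 mm by 190 mm) begins 51 mm behind the grasp point.
Start: joints at [1.158, 0.321, -0.07, 1.45, 0.023, 1.371, -0.057], TCP at [0.269, -0.592, 0.223] pointing down, gripper open.
Joint ranges: [-2.86, 2.86], [-0.3, 2.09], [-1.38, 1.24], [0.06, 2.45], [-1.56, 4.7], [0.09, 2.05], [-2.69, 2.69]. Speed limits (rad/s): [2.57, 2.57, 3.14, 3.14, 3.14, 3.14, 3.14].

### API

Orientations are given as a rotation vector (axis times angle).
In Python, from bench import robot gives the robot as it stands.
- The arm moves only by the tool step_arm, never from a script. Its argument "series" is a list of rows, each a list of 7 numbers: the turn, a rotation vector about the tool's x, y, z in degrees, then the shift along the tool's x, y, z in m, then the opening, from -1 (shut) to 1 (fully open). In form: [[rx, ry, rz, tx, ty, tz, jaw], ...]. A call has 1 to 10 rows; each row shifts and turns the pose as measured when the row begins, along the tool's axes as they then stand; what a row does not reach is not made up. A row lasts 1/12 s, in which the tool goes at most 41.7 mm and 7.16 degrees, less where a joint would pass 70% of its speed; a pose out of reach is approached as far as the arm can. A call with a gripper value outside its range is refused whole. The fingers move at their own pace and stop on an object; "grip_force" is the grip in N (left out, the last holds). Time passes only in rows, so rows that do not move let the fingers close. It gives the time, the measured TCP pose, the force and the opening at its end, in the units of the state.
- robot.sense(): the state, without advancing time (a new reading comes with each control period).
- robot.camera(name): name is "scene" or "top" or "wrist"; returns a dict with "image" (480x640x3 uint8, red, green, blue), "fx", "fy", "cx", "cy" (pixels), "world_from_camera" (4x4, takes a point from camera to world coordinates). Camera axes: x right, y down, z forward; pixel columns grow to the right and rows downward; lengths in m; the calibration is good to about 2 mm. A picture is of the moment at which its call begins. There is no depth.
- robot.finish_job(): hands the job in, once; it reports no verdict.
Trained networks look in a picture, given as the dict that the camera call returned (one of the last four; its "shot" number tells which), for a name from the list of things; names that differ only in an ending like _2 or _b are one class to them, and where a whole thing is asked for, a point or a joint stands for the part that bears it (a point fixed in the world has none). Each returns a list of dicts, best first, with "p" (0 to 1); they miss things now and then, are a little off and sometimes report something else, mostly with a low value. They report only what shows in the picture. A call takes as long as a camera call.
- robot.search_frame(target, picture): "extent" ([left, top, width, height] in pixels, round what is visible of it).
- robot.trace(target, picture): "region" (480x640 bool, what is visible of it) and "extent" ([left, top, width, height] in pixels, round what is visible of it).
- robot.landmark_of(target, picture): "at" ([row, column] in pixels: a listed point, or the origin of a listed thing).
The state is a dict: "clock": time; "joint_pos": joint angles; "dq": joint speeds; "tau": joint torques, N m; "eef_pos": TCP position; "orientation": TCP orientation; "contact_force": force on the tool from outside, world axes, zero at the start; "torque": the same for the moment, N m; "finger_gap": opening from 0.0 (shut) to 1.0 (fully open).
Only numpy, scipy, OpenCV 4.12 (cv2) and the standard library are available. Lean on these libraries where they do the work, as an engineer would, in place of code of your own. Each camera call takes 0.05 s, during which the arm holds its last target.

## Working session

There is one attempt and no reset: what is moved stays moved. The work goes in short steps, Python scripts to look and compute and a tool call to move; the robot and the scene stay as the last step left them, time stands still between calls to the robot, and variables do not carry over. Pictures are saved under pics/ and viewed, and the job is handed in when it is done.

Besides the shell and the picture viewer there is one more tool, called after ">>>" by a JSON object that holds its "op" and its "data", one argument or row to a line. step_arm: Moves the arm, as the interface text tells. Its arguments: {"type":"object","properties":{"series":{"type":"array"},"grip_force":{"type":"number"}},"required":["series"]}

```bash
ls; mkdir -p pics; python3 - <<'E'
from bench import robot
import cv2
print(robot.sense())
for n in("scene","top","wrist"):
    p=robot.camera(n); cv2.imwrite(f"pics/{n}0.png",p["image"][:,:,::-1]); print(n,p["fx"],p["cx"],p["cy"],p["world_from_camera"].round(3).tolist(),p.get("shot"))
    if n=="wrist":continue
    for t in ["base","pallet","scraper","tray","seat_cone","seat_groove","seat_flat","foot_cone","foot_groove","foot_flat","post_nose","column_top","post_side","spool","glue","mug","pen"]:
        try: print(t,[(round(d["p"],2),[round(float(v),1) for v in d["at"]]) for d in robot.landmark_of(t,p)[:2]])
        except Exception as e: print(t,e)
E
```

```text
pics
{'clock': 0.0, 'joint_pos': array([ 1.15809461,  0.32183848, -0.07010085,  1.45167723,  0.02262664,
        1.37080117, -0.05690859]), 'dq': array([-4.77214242e-04, -7.38615270e-05, -1.45155338e-04,  2.00090357e-03,
       -7.98221482e-04,  1.41142468e-03,  1.55109533e-03]), 'tau': array([-4.53743496e-04, -4.91296935e+01, -4.04207027e-01, -3.12531638e+01,
       -6.40304340e-02,  4.37263492e-02,  1.90264918e-04]), 'eef_pos': array([ 0.26879887, -0.5912044 ,  0.22145048]), 'orientation': array([-3.06849384e+00, -6.65012332e-01,  8.26296457e-04]), 'contact_force': array([ 0.07237187, -0.92072337, -0.02885552]), 'torque': array([ 0.01128055, -0.00244084, -0.00911442]), 'finger_gap': 0.9999044228201116}
scene 438.969063701327 320.3497018849714 243.32197520825488 [[-0.876, 0.334, -0.348, 0.864], [0.482, 0.631, -0.608, 0.576], [0.016, -0.7, -0.714, 0.823], [0.0, 0.0, 0.0, 1.0]] 1
base [(0.83, [187.1, 274.5]), (0.24, [234.2, 339.0])]
pallet [(0.8, [288.0, 290.4]), (0.41, [179.6, 255.0])]
scraper [(0.59, [181.5, 274.1])]
tray [(0.71, [407.2, 457.7])]
seat_cone [(0.74, [177.3, 260.5])]
s
[... 794 characters left out ...]
, [237.5, 464.6])]
seat_groove [(0.95, [276.5, 442.9])]
seat_flat [(0.78, [280.4, 479.3])]
foot_cone [(0.6, [216.8, 298.5])]
foot_groove [(0.71, [239.7, 333.5])]
foot_flat [(0.64, [201.2, 339.1])]
post_nose [(0.67, [245.2, 489.0])]
column_top [(0.69, [296.4, 472.3]), (0.24, [280.5, 476.3])]
post_side [(0.65, [255.3, 434.5]), (0.22, [246.7, 488.8])]
spool [(0.92, [289.8, 363.1]), (0.4, [295.8, 471.9])]
glue [(0.85, [289.7, 255.9])]
mug [(0.7, [193.4, 405.2])]
pen [(0.66, [204.4, 218.3]), (0.55, [277.0, 475.8])]
wrist 432.95799993049536 320.92417219655334 240.86921112234418 [[0.414, -0.875, -0.251, 0.337], [-0.91, -0.398, -0.114, -0.561], [-0.001, 0.276, -0.961, 0.386], [0.0, 0.0, 0.0, 1.0]] 3
```

View pics/scene0.png

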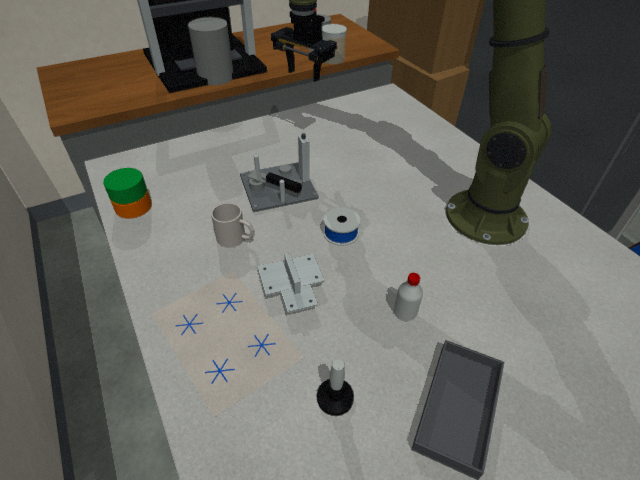

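View pics/top0.png

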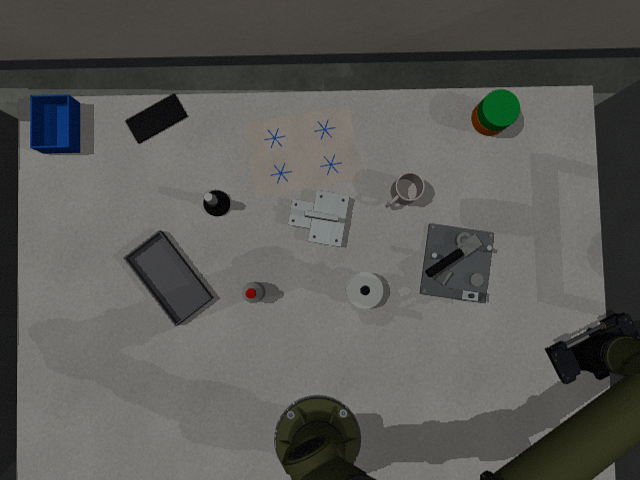

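View pics/wrist0.png

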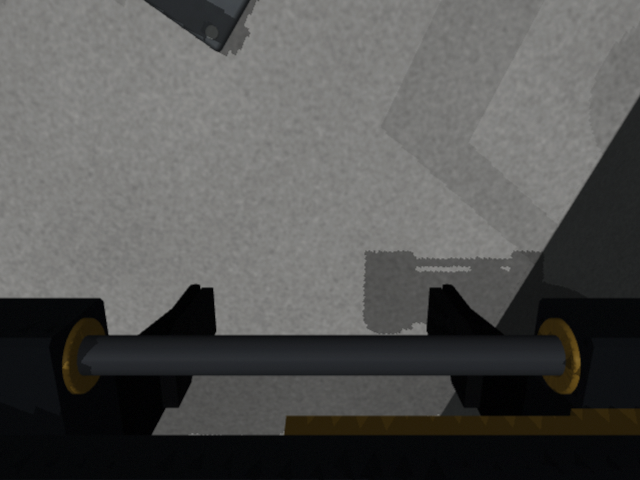

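```bash
cat > h.py <<'E'
import numpy as np, cv2
from scipy.optimize import least_squares
from scipy.spatial.transform import Rotation as R
def ray(p,rc):
    r,c=rc; d=np.array([(c-p["cx"])/p["fx"],(r-p["cy"])/p["fy"],1.]); W=np.asarray(p["world_from_camera"])
    return W[:3,3],W[:3,:3]@d
def onz(p,rc,z):
    o,d=ray(p,rc); return o+d*(z-o[2])/d[2]
def proj(p,X):
    W=np.asarray(p["world_from_camera"]); q=(np.atleast_2d(X)-W[:3,3])@W[:3,:3]
    return np.c_[p["cy"]+p["fy"]*q[:,1]/q[:,2],p["cx"]+p["fx"]*q[:,0]/q[:,2]]
E
python3 - <<'E'
import cv2
a=cv2.imread("pics/top0.png"); b=cv2.imread("pics/scene0.png")
c=cv2.resize(a[215:310,415:505],None,fx=6,fy=6,interpolation=cv2.INTER_CUBIC)
d=cv2.resize(a[180:255,280:360],None,fx=6,fy=6,interpolation=cv2.INTER_CUBIC)
cv2.imwrite("pics/c1.png",c);cv2.imwrite("pics/c2.png",d)
cv2.imwrite("pics/c3.png",cv2.resize(b[120:220,225:335],None,fx=6,fy=6,interpolation=cv2.INTER_CUBIC))
E
```

```text
(no output)
```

View pics/c1.png

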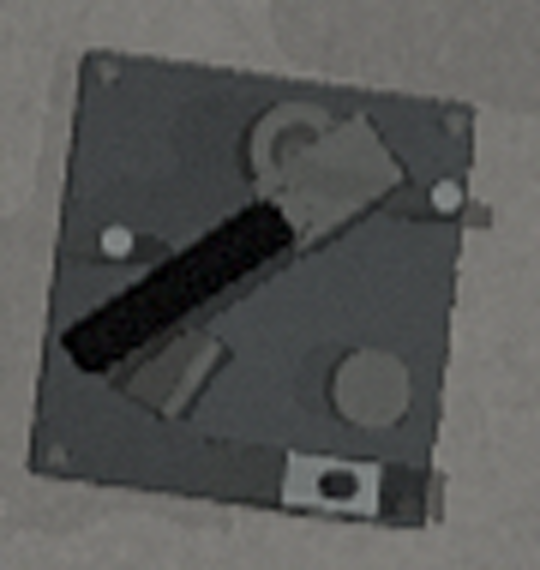

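View pics/c2.png

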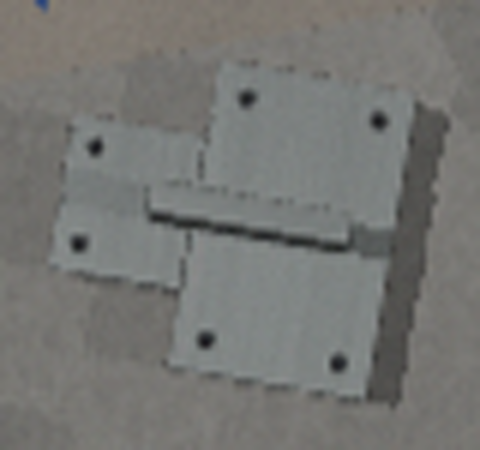

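View pics/c3.png

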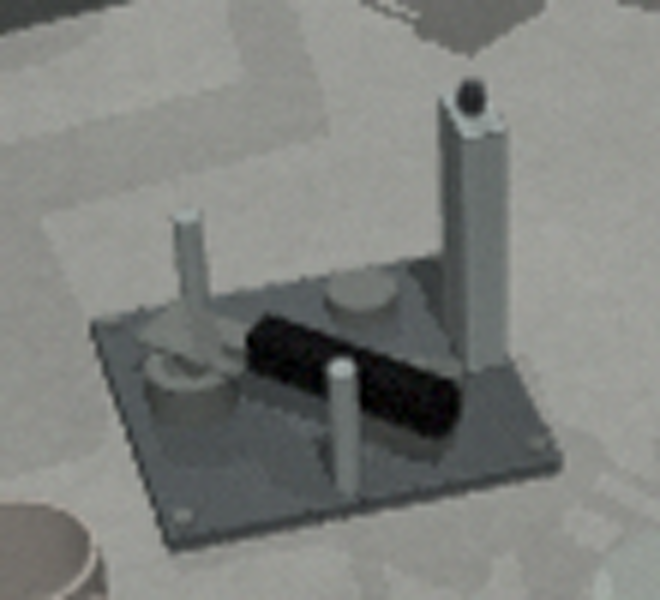

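```bash
cat >> h.py <<'E'
def fit(obs,x0):  # obs: (cam,(r,c),local xyz) ; planar pose x,y,yaw
    def f(v):
        r=R.from_euler('z',v[2]).as_matrix(); o=[]
        for p,rc,l in obs:
            X=r@np.array(l,float)+[v[0],v[1],0]; o.append(proj(p,X)[0]-rc)
        return np.ravel(o)
    s=least_squares(f,x0,loss='soft_l1',f_scale=1.); return s.x,np.asarray(f(s.x)).reshape(-1,2)
E
python3 - <<'E'
from bench import robot
from h import *
T=robot.camera("top"); S=robot.camera("scene")
z6=lambda u,v,ox,oy:((v+.5)/6-.5+oy,(u+.5)/6-.5+ox)
base={"seat_cone":(.055,0,.034),"seat_groove":(-.045,.05,.034),"seat_flat":(-.045,-.05,.034),"post_nose":(.04,-.053,.084),"column_top":(-.09,0,.15),"post_side":(0,.086,.084),"base":(0,0,0)}
pal={"foot_cone":(.055,0,.01),"foot_groove":(-.045,.05,.01),"foot_flat":(-.045,-.05,.01),"pallet":(0,0,0)}
bc=[(85,50,.09,.095),(473,105,.09,-.085),(428,525,-.105,-.085),(30,470,-.105,.095)]
pc=[(50,265,.08,.035),(70,118,.08,-.035),(222,62,.02,-.07),(415,95,-.07,-.07),(368,398,-.07,.07),(168,362,.02,.07)]
bt=[(116,241,0,.086,.084),(446,197,.04,-.053,.084)]
for nm,pts,co,off,x0,zz in (("base",base,bc,(415,215),(.45,-.38,0),.012),("pallet",pal,pc,(280,180),(.5,0,1.5),.034)):
    oc=[(T,z6(u,v,*off),(x,y,zz)) for u,v,x,y in co]
    if nm=="base": oc+=[(T,z6(u,v,*off),(x,y,z)) for u,v,x,y,z in bt]
    x,r=fit(oc,x0); print(nm,"corners",x.round(4),np.degrees(x[2]).round(2)); print(r.round(1).tolist())
    for cams in ((T,),(S,),(T,S)):
        ol=[(p,robot.landmark_of(t,p)[0]["at"],l) for p in cams for t,l in pts.items() if robot.landmark_of(t,p)]
        x,r=fit(ol,x0); print(nm,"lm",x.round(4),np.degrees(x[2]).round(2)); print(r.round(1).tolist())
for t,z in (("scraper",.036),("tray",0),("spool",0),("glue",0),("mug",0),("pen",0)):
    print(t,[(onz(p,robot.landmark_of(t,p)[0]["at"],z)[:2].round(3)) for p in (T,S)])
# scraper handle ends from zoom: top z=.060
print("hA",onz(T,z6(83,352,415,215),.058)[:2].round(4),"hB",onz(T,z6(281,220,415,215),.058)[:2].round(4))
print("blade tip",onz(T,z6(385,145,415,215),.039)[:2].round(4))
m=robot.trace("tray",T)[0]["region"]; c=cv2.findContours(m.astype('uint8'),0,2)[0]; c=max(c,key=len)
bx=cv2.boxPoints(cv2.minAreaRect(c)); q=np.array([onz(T,(v,u),.035)[:2] for u,v in bx]); print("tray",q.round(3).tolist(),q.mean(0),np.linalg.norm(q[1]-q[0]),np.linalg.norm(q[2]-q[1]))
print(robot.sense()["clock"])
E
```

```text
base corners [ 0.4656 -0.3984 -0.1643] -9.41
[[-0.4, -0.0], [-0.5, 0.5], [0.7, -0.5], [0.8, 0.1], [0.1, -0.1], [-0.5, -0.0]]
base lm [ 0.4697 -0.3985 -0.0859] -4.92
[[0.6, -0.4], [-1.5, -2.0], [-2.5, 0.1], [0.1, 0.2], [5.5, 218.4], [-1.5, -0.7], [1.9, 0.6]]
base lm [ 0.4667 -0.3993 -0.1724] -9.88
[[-0.0, 1.6], [0.1, 0.2], [-2.4, 2.2], [-1.5, -2.1], [0.8, -0.1], [6.8, -3.7]]
base lm [ 0.4694 -0.398  -0.1235] -7.08
[[0.8, 0.2], [-2.1, -2.8], [-1.7, -0.8], [1.0, 0.5], [5.5, 216.8], [-2.7, -0.8], [2.0, 0.4], [-0.1, 1.5], [0.3, -1.4], [-1.4, 0.9], [-1.8, -3.3], [1.0, 0.7], [7.3, -4.3]]
pallet corners [ 0.5922 -0.0211  1.3814] 79.15
[[0.5, -0.4], [-0.7, 0.6], [-0.5, -0.5], [-0.5, 0.4], [0.4, -0.1], [0.9, -0.0]]
pallet lm [ 0.5913 -0.0193  1.4263] 81.72
[[0.1, -2.0], [-0.2, 0.1], [0.8, -0.2], [-0.6, 3.2]]
pallet lm [ 0.5956 -0.0212  1.43  ] 81.93
[[0.3, 0.2], [1.7, -0.2], [-0.6, -2.1], [-0.8, 1.8]]
pallet lm [ 0.5932 -0.0202  1.4305] 81.96
[[-0.5, -1.6], [-1.0, 0.5], [0.1, 0.1], [-1.3, 3.5], [0.2, 1.4], [1.6, 0.9], [-0.7, -1.1], [-0.9, 2.9]]
scraper [array([ 0.474, -0.373]), array([ 0.477, -0.375])]
tray [array([0.445, 0.384]), array([0.44 , 0.389])]
spool [array([ 0.39 , -0.134]), array([ 0.407, -0.119])]
glue [array([0.396, 0.149]), array([0.402, 0.156])]
mug [array([ 0.651, -0.256]), array([ 0.664, -0.262])]
pen [array([0.636, 0.257]), array([0.644, 0.256])]
hA [ 0.4324 -0.3033] hB [ 0.4878 -0.3927]
blade tip [ 0.5206 -0.446 ]
tray [[0.494, 0.507], [0.575, 0.403], [0.389, 0.258], [0.309, 0.362]] [0.44179315 0.38263175] 0.13162866460510128 0.23646108227275192
6.9
```

```bash
cat >> h.py <<'E'
def tool(yaw_y,lean=0,dirdeg=0):
    """tool pointing down with tool y at world angle yaw_y (deg); body leaned by `lean` deg toward world heading dirdeg"""
    y=np.radians(yaw_y); yv=np.array([np.cos(y),np.sin(y),0]); zv=np.array([0,0,-1.]); xv=np.cross(yv,zv)
    M=np.c_[xv,yv,zv]
    if lean:
        d=np.radians(dirdeg); ax=np.cross([0,0,1],[np.cos(d),np.sin(d),0]); M=R.from_rotvec(ax*np.radians(lean)).as_matrix()@M
    return M
def plan(s,pos,M,n,jaw):
    R0=R.from_rotvec(s["orientation"]).as_matrix(); p0=np.array(s["eef_pos"])
    w=R.from_matrix(R0.T@M).as_rotvec(); dp=np.array(pos)-p0
    print("dist",np.linalg.norm(dp).round(4),"turn",np.degrees(np.linalg.norm(w)).round(2),"min rows",max(np.linalg.norm(dp)/.0417,np.degrees(np.linalg.norm(w))/7.16).round(1))
    for k in range(n):
        Rk=R0@R.from_rotvec(w*k/n).as_matrix(); t=Rk.T@dp/n
        print([round(float(v),2) for v in np.degrees(w/n)]+[round(float(v),4) for v in t]+[jaw],end=",\n" if k<n-1 else "\n")
def tip(s): 
    M=R.from_rotvec(s["orientation"]).as_matrix(); return np.array(s["eef_pos"]).round(4), "y at",np.degrees(np.arctan2(M[1,1],M[0,1])).round(2),"z",M[:,2].round(3),"F",np.round(s["contact_force"],1),"gap",round(s["finger_gap"],3),"t",s["clock"]
E
python3 - <<'E'
from bench import robot
from h import *
s=robot.sense(); plan(s,(.4828,-.3849,.17),tool(31.7,12,-58.3),16,1)
E
```

```text
dist 0.3021 turn 97.8 min rows 13.7
[0.64, 0.56, -6.05, 0.0175, -0.0062, 0.0033, 1],
[0.64, 0.56, -6.05, 0.018, -0.0043, 0.0035, 1],
[0.64, 0.56, -6.05, 0.0184, -0.0024, 0.0037, 1],
[0.64, 0.56, -6.05, 0.0185, -0.0004, 0.0039, 1],
[0.64, 0.56, -6.05, 0.0184, 0.0016, 0.0041, 1],
[0.64, 0.56, -6.05, 0.018, 0.0036, 0.0043, 1],
[0.64, 0.56, -6.05, 0.0175, 0.0055, 0.0044, 1],
[0.64, 0.56, -6.05, 0.0168, 0.0074, 0.0045, 1],
[0.64, 0.56, -6.05, 0.0159, 0.0092, 0.0045, 1],
[0.64, 0.56, -6.05, 0.0148, 0.0108, 0.0046, 1],
[0.64, 0.56, -6.05, 0.0135, 0.0124, 0.0046, 1],
[0.64, 0.56, -6.05, 0.0121, 0.0138, 0.0046, 1],
[0.64, 0.56, -6.05, 0.0105, 0.015, 0.0045, 1],
[0.64, 0.56, -6.05, 0.0088, 0.0161, 0.0044, 1],
[0.64, 0.56, -6.05, 0.007, 0.017, 0.0043, 1],
[0.64, 0.56, -6.05, 0.0051, 0.0177, 0.0042, 1]
```

>>> {"op": "step_arm", "data": {
  "series": [
    [0.6,0.6,-6,0.0175,-0.006,0.003,1],
    [0.6,0.6,-6,0.018,-0.004,0.0035,1],
    [0.6,0.6,-6,0.0184,-0.0024,0.0037,1],
    [0.6,0.6,-6,0.0185,-0.0004,0.0039,1],
    [0.6,0.6,-6,0.0184,0.0016,0.0041,1],
    [0.6,0.6,-6,0.018,0.0036,0.0043,1],
    [0.6,0.6,-6,0.0175,0.0055,0.0044,1],
    [0.6,0.6,-6,0.0168,0.0074,0.0045,1],
    [0.6,0.6,-6,0.0159,0.0092,0.0045,1],
    [0.6,0.6,-6,0.0148,0.0108,0.0046,1]
  ]
}}

```text
clock: 7.73
eef_pos: [0.4005, -0.4616, 0.1907]
orientation: [-2.197, -2.072, -0.113]
contact_force: [0.7, -0.6, -0.6]
finger_gap: 1.001
```

>>> {"op": "step_arm", "data": {
  "series": [
    [0.6,0.6,-6,0.0135,0.0124,0.0046,1],
    [0.6,0.6,-6,0.012,0.0138,0.0046,1],
    [0.6,0.6,-6,0.0105,0.015,0.0045,1],
    [0.6,0.6,-6,0.0088,0.016,0.0044,1],
    [0.6,0.6,-6,0.007,0.017,0.0043,1],
    [0.6,0.6,-6,0.005,0.0177,0.004,1],
    [0,0,0,0,0,0,1]
  ]
}}

```text
clock: 8.32
eef_pos: [0.4845, -0.374, 0.1711]
orientation: [-1.36, -2.626, -0.171]
contact_force: [0.8, 1.3, -0.8]
finger_gap: 0.999
```

```bash
python3 - <<'E'
from bench import robot
from h import *
p=robot.camera("wrist"); cv2.imwrite("pics/w1.png",p["image"][:,:,::-1])
import pickle; pickle.dump(p,open("w1.pkl","wb"))
s=robot.sense(); print(*tip(s)); plan(s,(.4828,-.3849,.085),tool(31.7,12,-58.3),4,1)
def bl(x,y,z):
    M=R.from_euler('z',-.1643).as_matrix(); return M@[x,y,z]+[.4656,-.3984,0]
print("post_side",proj(p,bl(0,.086,.084)),"post_nose",proj(p,bl(.04,-.053,.084)),"cone",proj(p,bl(.055,0,.036)),"flat",proj(p,bl(-.045,-.05,.024)))
u=np.array([np.cos(np.radians(-58.3)),np.sin(np.radians(-58.3)),0])
o=np.array([.4765,-.3747,0]); print("hA",proj(p,o-u*.085+[0,0,.060]),"hB",proj(p,o+.025*u+[0,0,.06]),"tip",proj(p,o+.085*u+[0,0,.039]))
E
```

```text
[ 0.4829 -0.3762  0.1713] y at 34.8 z [-0.106  0.182 -0.978] F [-0.7  0.4  0.3] gap 1.003 t 8.3667
dist 0.0868 turn 3.25 min rows 2.1
[0.08, -0.04, 0.81, -0.0063, -0.0016, 0.0207, 1],
[0.08, -0.04, 0.81, -0.0063, -0.0015, 0.0207, 1],
[0.08, -0.04, 0.81, -0.0063, -0.0014, 0.0207, 1],
[0.08, -0.04, 0.81, -0.0063, -0.0013, 0.0207, 1]
post_side [[191.65081243 371.48496911]] post_nose [[397.17511536 259.1800593 ]] cone [[332.21098784 332.56067888]] flat [[283.158957   189.72840937]]
hA [[136.90780193 316.98943688]] hB [[303.02944813 307.26637879]] tip [[378.36798929 302.81868814]]
```

View pics/w1.png

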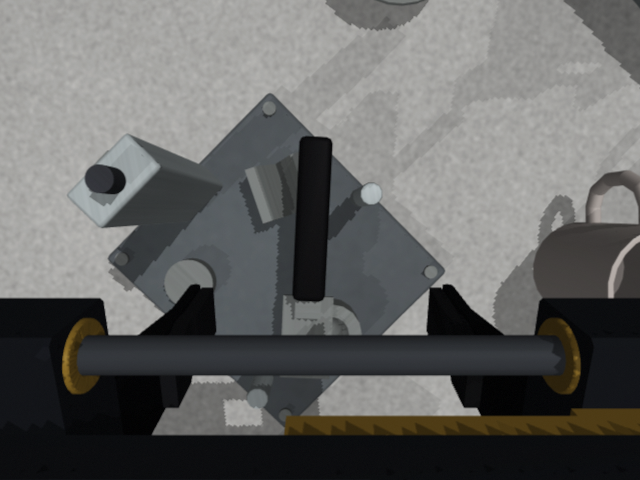

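>>> {"op": "step_arm", "data": {
  "series": [
    [0.1,0,0.8,-0.0063,-0.0016,0.0207,1],
    [0.1,0,0.8,-0.0063,-0.0015,0.0207,1],
    [0.1,0,0.8,-0.0063,-0.0014,0.0207,1],
    [0.1,0,0.8,-0.0063,-0.0013,0.0207,1],
    [0,0,0,0,0,0,1]
  ]
}}

```text
clock: 8.78
eef_pos: [0.4804, -0.3925, 0.0849]
orientation: [-1.463, -2.572, -0.14]
contact_force: [-0.6, 1.5, -0.6]
finger_gap: 0.998
```

```bash
python3 - <<'E'
from bench import robot
from h import *
s=robot.sense(); print(*tip(s)); plan(s,(.4828,-.3849,.040),tool(31.7,12,-58.3),3,1)
E
```

```text
[ 0.4804 -0.3925  0.0849] y at 30.76 z [-0.109  0.17  -0.98 ] F [-0.6  1.5 -0.6] gap 0.998 t 8.7833
dist 0.0456 turn 1.09 min rows 1.1
[-0.06, 0.13, -0.33, -0.0013, 0.0021, 0.015, 1],
[-0.06, 0.13, -0.33, -0.0013, 0.0021, 0.015, 1],
[-0.06, 0.13, -0.33, -0.0014, 0.002, 0.015, 1]
```

>>> {"op": "step_arm", "data": {
  "series": [
    [0,0.1,-0.3,-0.0013,0.002,0.015,1],
    [0,0.1,-0.3,-0.0013,0.002,0.015,1],
    [0,0.1,-0.3,-0.0014,0.002,0.0145,1],
    [0,0,0,0,0,0,1],
    [0,0,0,0,0,0,1]
  ]
}}

```text
clock: 9.2
eef_pos: [0.4802, -0.3901, 0.0411]
orientation: [-1.454, -2.575, -0.141]
contact_force: [1.1, -0.9, 0.4]
finger_gap: 1.0
```

```bash
python3 - <<'E'
from bench import robot
from h import *
s=robot.sense(); print(*tip(s)); plan(s,(.4828,-.3849,.040),tool(31.7,12,-58.3),1,1)
E
```

```text
[ 0.4802 -0.3901  0.0411] y at 31.14 z [-0.11   0.171 -0.979] F [ 1.1 -0.9  0.4] gap 1.0 t 9.2
dist 0.0059 turn 0.73 min rows 0.1
[-0.24, 0.29, -0.63, 0.0028, 0.0049, 0.0017, 1]
```

>>> {"op": "step_arm", "data": {
  "series": [
    [-0.2,0.3,-0.6,0.0028,0.005,0.001,1],
    [0,0,0,0,0,0,1],
    [0,0,0,0,0,0,-1],
    [0,0,0,0,0,0,-1],
    [0,0,0,0,0,0,-1],
    [0,0,0,0,0,0,-1],
    [0,0,0,0,0,0,-1],
    [0,0,0,0,0,0,-1]
  ],
  "grip_force": 40
}}

```text
clock: 9.87
eef_pos: [0.4855, -0.386, 0.0451]
orientation: [-1.441, -2.586, -0.15]
contact_force: [-0.1, -0.2, 0.5]
finger_gap: 0.631
```

```bash
python3 - <<'E'
from bench import robot
from h import *
s=robot.sense(); print(*tip(s)); x=s["eef_pos"];M=R.from_rotvec(s["orientation"]).as_matrix();plan(s,(x[0],x[1],.20),M,6,-1)
E
```

```text
[ 0.4855 -0.386   0.0451] y at 31.73 z [-0.105  0.173 -0.979] F [-0.1 -0.2  0.5] gap 0.631 t 9.8667
dist 0.1549 turn 0.0 min rows 3.7
[0.0, 0.0, 0.0, 0.0052, 0.0, -0.0253, -1],
[0.0, 0.0, 0.0, 0.0052, 0.0, -0.0253, -1],
[0.0, 0.0, 0.0, 0.0052, 0.0, -0.0253, -1],
[0.0, 0.0, 0.0, 0.0052, 0.0, -0.0253, -1],
[0.0, 0.0, 0.0, 0.0052, 0.0, -0.0253, -1],
[0.0, 0.0, 0.0, 0.0052, 0.0, -0.0253, -1]
```

>>> {"op": "step_arm", "data": {
  "series": [
    [0,0,0,0,-0.001,0.004,-1],
    [0,0,0,0,0,0,-1],
    [0,0,0,0,0,0,-1],
    [0,0,0,0,0,0,-1],
    [0,0,0,0,0,0,-1],
    [0,0,0,0,0,0,-1],
    [0,0,0,0,0,0,-1],
    [0,0,0,0,0,0,-1],
    [0,0,0,0,0,0,-1],
    [0,0,0,0,0,0,-1]
  ]
}}

```text
clock: 10.7
eef_pos: [0.4841, -0.3857, 0.0405]
orientation: [-1.441, -2.586, -0.15]
contact_force: [-0.3, 0.2, -0.5]
finger_gap: 0.252
```

>>> {"op": "step_arm", "data": {
  "series": [
    [0,0,0,0,0,0,-1],
    [0,0,0,0,0,0,-1],
    [0,0,0,0.001,0,-0.006,-1],
    [0,0,0,0.003,0,-0.015,-1],
    [0,0,0,0.005,0,-0.025,-1],
    [0,0,0,0.005,0,-0.025,-1],
    [0,0,0,0.005,0,-0.025,-1],
    [0,0,0,0.005,0,-0.025,-1],
    [0,0,0,0.004,0,-0.02,-1]
  ]
}}

```text
clock: 11.45
eef_pos: [0.4802, -0.3844, 0.1834]
orientation: [-1.434, -2.572, -0.153]
contact_force: [-0.1, -0.7, -1.0]
finger_gap: 0.249
```

```bash
python3 - <<'E'
from bench import robot
from h import *
p=robot.camera("wrist"); cv2.imwrite("pics/w2.png",p["image"][:,:,::-1])
s=robot.sense(); print(*tip(s),s["joint_pos"].round(2))
# grip: TCP at along a of scraper
u=np.array([np.cos(np.radians(-58.3)),np.sin(np.radians(-58.3))]); a=(np.array([.4841,-.3857])-[.4765,-.3747])@u; print("along",a)
c=np.array([.442,.383]); d=np.radians(37.9); t=c+a*np.array([np.cos(d),np.sin(d)]); print(t)
plan(s,(*t,.22),tool(127.9,12,37.9),20,-1)
E
```

```text
[ 0.4819 -0.3855  0.1879] y at 31.74 z [-0.112  0.179 -0.977] F [ 2.3 -0.9  2.4] gap 0.248 t 11.5 [ 0.99  0.46 -0.44  1.38  0.1   1.53  1.11]
along 0.013352506751813802
[0.45253625 0.39120225]
dist 0.778 turn 96.16 min rows 18.7
[1.0, -0.01, -4.7, 0.0334, 0.0192, 0.0055, -1],
[1.0, -0.01, -4.7, 0.0317, 0.0219, 0.0052, -1],
[1.0, -0.01, -4.7, 0.0298, 0.0246, 0.0048, -1],
[1.0, -0.01, -4.7, 0.0277, 0.027, 0.0043, -1],
[1.0, -0.01, -4.7, 0.0254, 0.0292, 0.0038, -1],
[1.0, -0.01, -4.7, 0.0229, 0.0313, 0.0033, -1],
[1.0, -0.01, -4.7, 0.0202, 0.0331, 0.0027, -1],
[1.0, -0.01, -4.7, 0.0175, 0.0347, 0.0021, -1],
[1.0, -0.01, -4.7, 0.0145, 0.036, 0.0015, -1],
[1.0, -0.01, -4.7, 0.0115, 0.0371, 0.0008, -1],
[1.0, -0.01, -4.7, 0.0085, 0.038, 0.0002, -1],
[1.0, -0.01, -4.7, 0.0053, 0.0385, -0.0005, -1],
[1.0, -0.01, -4.7, 0.0021, 0.0388, -0.0012, -1],
[1.0, -0.01, -4.7, -0.001, 0.0388, -0.0019, -1],
[1.0, -0.01, -4.7, -0.0042, 0.0386, -0.0025, -1],
[1.0, -0.01, -4.7, -0.0074, 0.0381, -0.0032, -1],
[1.0, -0.01, -4.7, -0.0105, 0.0373, -0.0039, -1],
[1.0, -0.01, -4.7, -0.0135, 0.0362, -0.0045, -1],
[1.0, -0.01, -4.7, -0.0164, 0.0349, -0.0051, -1],
[1.0, -0.01, -4.7, -0.0192, 0.0333, -0.0057, -1]
```

View pics/w2.png

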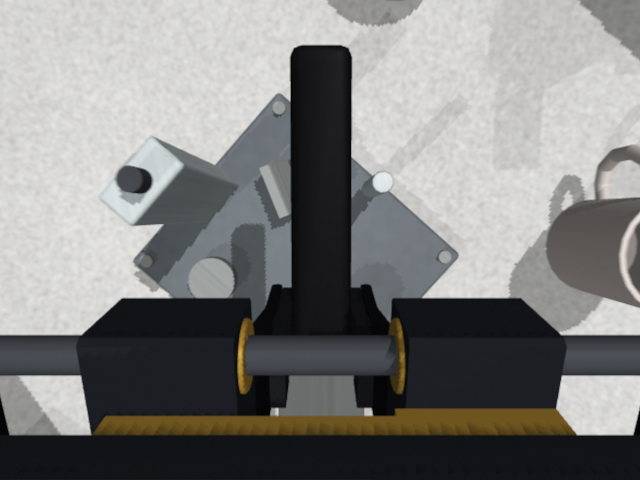

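>>> {"op": "step_arm", "data": {
  "series": [
    [1,0,-4.7,0.0334,0.0192,0.002,-1],
    [1,0,-4.7,0.0317,0.0219,0.003,-1],
    [1,0,-4.7,0.0298,0.0246,0.0048,-1],
    [1,0,-4.7,0.0277,0.027,0.0043,-1],
    [1,0,-4.7,0.0254,0.0292,0.0038,-1],
    [1,0,-4.7,0.0229,0.0313,0.0033,-1],
    [1,0,-4.7,0.02,0.033,0.0027,-1],
    [1,0,-4.7,0.0175,0.0347,0.002,-1],
    [1,0,-4.7,0.0145,0.036,0.0015,-1],
    [1,0,-4.7,0.0115,0.037,0.001,-1]
  ]
}}

```text
clock: 12.33
eef_pos: [0.463, 0.0015, 0.2075]
orientation: [-0.243, -2.927, -0.006]
contact_force: [1.2, -0.2, -2.1]
finger_gap: 0.248
```

```bash
python3 - <<'E'
from bench import robot
from h import *
s=robot.sense(); print(*tip(s),s["joint_pos"].round(2))
plan(s,(.4525,.3912,.20),tool(127.9,12,37.9),11,-1)
E
```

```text
[0.463  0.0015 0.2075] y at 80.57 z [-0.202  0.021 -0.979] F [ 1.2 -0.2 -2.1] gap 0.248 t 12.3333 [ 0.69  0.16 -0.8   1.74  0.07  1.49  1.28]
dist 0.3899 turn 47.34 min rows 9.3
[0.82, -0.0, -4.22, 0.0066, 0.0348, 0.0016, -1],
[0.82, -0.0, -4.22, 0.004, 0.0352, 0.0011, -1],
[0.82, -0.0, -4.22, 0.0014, 0.0354, 0.0006, -1],
[0.82, -0.0, -4.22, -0.0012, 0.0354, 0.0001, -1],
[0.82, -0.0, -4.22, -0.0038, 0.0352, -0.0004, -1],
[0.82, -0.0, -4.22, -0.0064, 0.0348, -0.0009, -1],
[0.82, -0.0, -4.22, -0.009, 0.0343, -0.0014, -1],
[0.82, -0.0, -4.22, -0.0115, 0.0335, -0.0019, -1],
[0.82, -0.0, -4.22, -0.0139, 0.0325, -0.0024, -1],
[0.82, -0.0, -4.22, -0.0163, 0.0314, -0.0028, -1],
[0.82, -0.0, -4.22, -0.0185, 0.03, -0.0033, -1]
```

>>> {"op": "step_arm", "data": {
  "series": [
    [0.8,0,-4.2,0.0066,0.0348,0.0016,-1],
    [0.8,0,-4.2,0.004,0.035,0.001,-1],
    [0.8,0,-4.2,0.0014,0.0354,0.0006,-1],
    [0.8,0,-4.2,-0.001,0.0354,0,-1],
    [0.8,0,-4.2,-0.004,0.035,-0.0004,-1],
    [0.8,0,-4.2,-0.0064,0.0348,-0.001,-1],
    [0.8,0,-4.2,-0.009,0.0343,-0.0014,-1],
    [0.8,0,-4.2,-0.0115,0.0335,-0.002,-1],
    [0.8,0,-4.2,-0.014,0.0325,-0.0024,-1],
    [0.8,0,-4.2,-0.0163,0.031,-0.003,-1]
  ]
}}

```text
clock: 13.17
eef_pos: [0.4452, 0.3711, 0.2015]
orientation: [0.894, -2.81, 0.105]
contact_force: [1.2, -0.5, -0.5]
finger_gap: 0.249
```

>>> {"op": "step_arm", "data": {
  "series": [
    [0.4,0,-2,-0.0185,0.02,-0.0033,-1],
    [0,0,0,0,0,0,-1]
  ]
}}

```text
clock: 13.33
eef_pos: [0.4438, 0.4079, 0.1996]
orientation: [0.966, -2.785, 0.101]
contact_force: [-1.3, -2.1, -2.1]
finger_gap: 0.249
```

```bash
python3 - <<'E'
from bench import robot
from h import *
p=robot.camera("top"); cv2.imwrite("pics/t2.png",cv2.resize(p["image"][180:380,80:330,::-1],None,fx=3,fy=3))
s=robot.sense(); print(*tip(s),s["joint_pos"].round(2))
plan(s,(.4525,.3912,.10),tool(127.9,12,37.9),5,-1)
E
```

```text
[0.4438 0.4058 0.1998] y at 128.17 z [-0.158 -0.128 -0.979] F [-0.2 -0.2 -1. ] gap 0.25 t 13.3833 [-0.09  0.59 -1.01  1.39  0.41  1.62  1.15]
dist 0.1013 turn 0.41 min rows 2.4
[-0.05, 0.05, 0.05, -0.0036, -0.0033, 0.0196, -1],
[-0.05, 0.05, 0.05, -0.0037, -0.0033, 0.0196, -1],
[-0.05, 0.05, 0.05, -0.0037, -0.0033, 0.0196, -1],
[-0.05, 0.05, 0.05, -0.0037, -0.0034, 0.0196, -1],
[-0.05, 0.05, 0.05, -0.0037, -0.0034, 0.0196, -1]
```

View pics/t2.png

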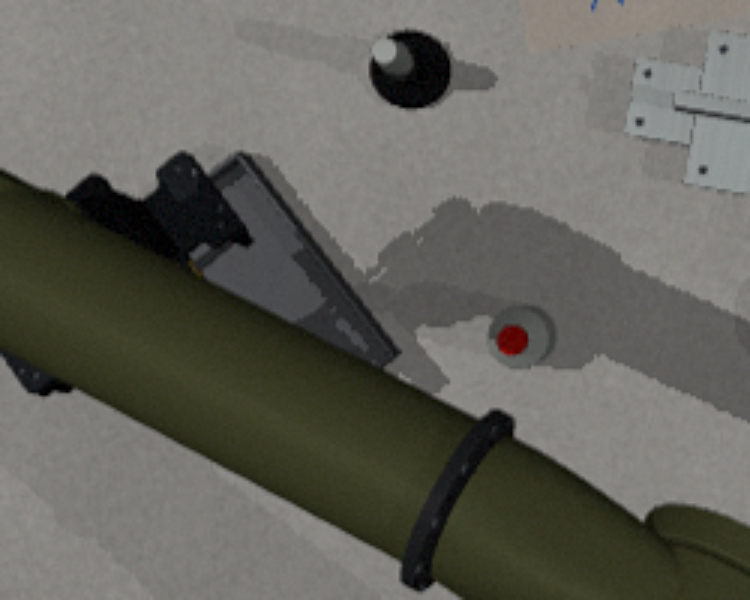

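>>> {"op": "step_arm", "data": {
  "series": [
    [0,0,0,-0.0036,-0.0033,0.0196,-1],
    [0,0,0,-0.0036,-0.0033,0.0196,-1],
    [0,0,0,-0.0036,-0.0033,0.0196,-1],
    [0,0,0,-0.0036,-0.0033,0.0196,-1],
    [0,0,0,-0.0036,-0.003,0.0196,-1],
    [0,0,0,0,0,0,-1]
  ]
}}

```text
clock: 13.88
eef_pos: [0.4559, 0.3843, 0.0976]
orientation: [0.951, -2.792, 0.112]
contact_force: [-0.5, -1.9, -2.0]
finger_gap: 0.252
```

```bash
python3 - <<'E'
from bench import robot
from h import *
p=robot.camera("wrist"); cv2.imwrite("pics/w3.png",p["image"][:,:,::-1])
s=robot.sense(); print(*tip(s),s["joint_pos"].round(2))
plan(s,(.4525,.3912,.025),tool(127.9,12,37.9),5,-1)
E
```

```text
[0.4565 0.3851 0.0996] y at 127.67 z [-0.153 -0.131 -0.98 ] F [ 0.3 -0.8 -2. ] gap 0.251 t 13.9333 [-0.07  0.65 -0.96  1.52  0.47  1.45  1.14]
dist 0.0749 turn 0.76 min rows 1.8
[-0.11, 0.08, -0.07, -0.0031, 0.0016, 0.0146, -1],
[-0.11, 0.08, -0.07, -0.0031, 0.0016, 0.0146, -1],
[-0.11, 0.08, -0.07, -0.0032, 0.0015, 0.0146, -1],
[-0.11, 0.08, -0.07, -0.0032, 0.0015, 0.0146, -1],
[-0.11, 0.08, -0.07, -0.0032, 0.0015, 0.0146, -1]
```

View pics/w3.png

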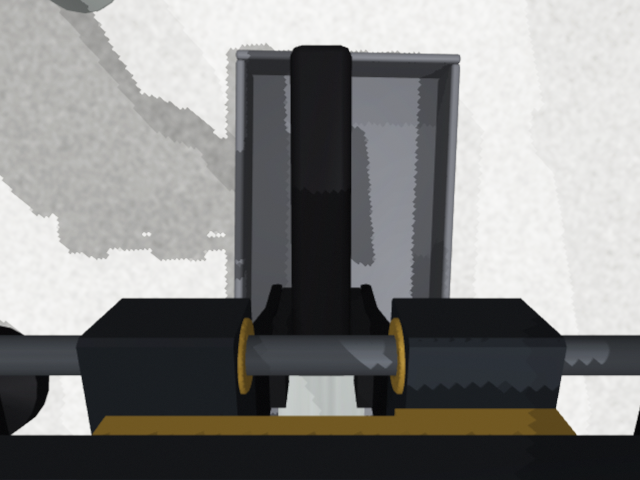

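```bash
python3 - <<'E'
from bench import robot
from h import *
p=robot.camera("wrist")
for rc in ((53,238),(58,460)): print(onz(p,rc,.035).round(4))
d=np.radians(37.9);c=np.array([.442,.383]);u=np.array([np.cos(d),np.sin(d)]);n=np.array([-u[1],u[0]])
for sy in (60,-60): print("pred",(c-.115*u+n*sy/1000).round(4))
print("handle end now, z~.11", onz(p,(48,321),.116).round(4))
print(*tip(robot.sense()))
E
```

```text
[0.3844 0.2726 0.035 ]
[0.3139 0.3688 0.035 ]
pred [0.3144 0.3597]
pred [0.3881 0.265 ]
handle end now, z~.11 [0.3773 0.3246 0.116 ]
[0.4566 0.3868 0.1013] y at 127.72 z [-0.151 -0.128 -0.98 ] F [ 0.   0.8 -1.1] gap 0.248 t 13.9833
```

```bash
python3 - <<'E'
from bench import robot
from h import *
s=robot.sense(); plan(s,(.4516,.397,.02),tool(127.5,12,37.5),5,-1)
E
```

```text
dist 0.0821 turn 0.82 min rows 2.0
[-0.11, 0.12, 0.02, -0.0037, 0.0024, 0.0158, -1],
[-0.11, 0.12, 0.02, -0.0037, 0.0023, 0.0158, -1],
[-0.11, 0.12, 0.02, -0.0037, 0.0023, 0.0158, -1],
[-0.11, 0.12, 0.02, -0.0038, 0.0023, 0.0158, -1],
[-0.11, 0.12, 0.02, -0.0038, 0.0022, 0.0158, -1]
```

>>> {"op": "step_arm", "data": {
  "series": [
    [-0.1,0.1,0,-0.0037,0.0024,0.0158,-1],
    [-0.1,0.1,0,-0.0037,0.0023,0.0158,-1],
    [-0.1,0.1,0,-0.0037,0.0023,0.0158,-1],
    [-0.1,0.1,0,-0.0037,0.0023,0.0158,-1],
    [-0.1,0.1,0,-0.0037,0.0022,0.0158,-1],
    [0,0,0,0,0,0,-1],
    [0,0,0,0,0,0,-1]
  ]
}}

```text
clock: 14.57
eef_pos: [0.4526, 0.4, 0.0158]
orientation: [0.949, -2.791, 0.096]
contact_force: [-0.1, 0.1, -1.2]
finger_gap: 0.248
```

```bash
python3 - <<'E'
from bench import robot
from h import *
s=robot.sense(); print(*tip(s));plan(s,(.4516,.397,.0105),tool(127.5,12,37.5),3,-1)
E
```

```text
[0.4526 0.4    0.0158] y at 127.54 z [-0.16  -0.122 -0.98 ] F [-0.1  0.1 -1.2] gap 0.248 t 14.5667
dist 0.0062 turn 0.39 min rows 0.1
[0.01, 0.13, 0.02, 0.0005, -0.0006, 0.0019, -1],
[0.01, 0.13, 0.02, 0.0005, -0.0006, 0.0019, -1],
[0.01, 0.13, 0.02, 0.0005, -0.0006, 0.0019, -1]
```

>>> {"op": "step_arm", "data": {
  "series": [
    [0,0,0,0,-0.0005,0.002,-1],
    [0,0,0,0,-0.0005,0.002,-1],
    [0,0,0,0,-0.0005,0.0015,-1],
    [0,0,0,0,0,0.0005,-1]
  ]
}}

```text
clock: 14.9
eef_pos: [0.4523, 0.3988, 0.0099]
orientation: [0.95, -2.791, 0.095]
contact_force: [0.8, 0.1, -1.8]
finger_gap: 0.251
```

>>> {"op": "step_arm", "data": {
  "series": [
    [0,0,0,0,0,0.001,-1],
    [0,0,0,0,0,0.0005,-1],
    [0,0,0,0,0,0,-1]
  ]
}}

```text
clock: 15.15
eef_pos: [0.4526, 0.3989, 0.01]
orientation: [0.95, -2.793, 0.094]
contact_force: [-0.5, 0.6, -1.6]
finger_gap: 0.25
```

>>> {"op": "step_arm", "data": {
  "series": [
    [0,0,0,0,0,0.001,-1],
    [0,0,0,0,0,0,0.15],
    [0,0,0,0,0,0,0.15],
    [0,0,0,0,0,0,0.15],
    [0,0,0,0,0,0,0.15],
    [0,0,0,0,0,0,0.15],
    [0,0,0,0,0,0,0.15]
  ]
}}

```text
clock: 15.73
eef_pos: [0.4535, 0.3996, 0.0105]
orientation: [0.95, -2.796, 0.093]
contact_force: [-0.5, 1.0, -0.4]
finger_gap: 0.552
```

```bash
python3 - <<'E'
from bench import robot
from h import *
s=robot.sense(); print(*tip(s)); x=s["eef_pos"];M=R.from_rotvec(s["orientation"]).as_matrix();plan(s,(x[0],x[1],.19),M,6,0.15)
E
```

```text
[0.4535 0.3996 0.0105] y at 127.53 z [-0.156 -0.119 -0.981] F [-0.5  1.  -0.4] gap 0.552 t 15.7333
dist 0.1795 turn 0.0 min rows 4.3
[0.0, 0.0, 0.0, 0.0059, 0.0, -0.0293, 0.15],
[0.0, 0.0, 0.0, 0.0059, 0.0, -0.0293, 0.15],
[0.0, 0.0, 0.0, 0.0059, 0.0, -0.0293, 0.15],
[0.0, 0.0, 0.0, 0.0059, 0.0, -0.0293, 0.15],
[0.0, 0.0, 0.0, 0.0059, 0.0, -0.0293, 0.15],
[0.0, 0.0, 0.0, 0.0059, 0.0, -0.0293, 0.15]
```

>>> {"op": "step_arm", "data": {
  "series": [
    [0,0,0,0.002,0,-0.01,0.15],
    [0,0,0,0.005,0,-0.025,0.15],
    [0,0,0,0.006,0,-0.029,0.15],
    [0,0,0,0.006,0,-0.029,0.15],
    [0,0,0,0.006,0,-0.029,0.15],
    [0,0,0,0.006,0,-0.029,1],
    [0,0,0,0.005,0,-0.025,1]
  ]
}}

```text
clock: 16.32
eef_pos: [0.4499, 0.396, 0.1943]
orientation: [0.949, -2.783, 0.098]
contact_force: [0.5, 0.7, -0.0]
finger_gap: 0.654
```

```bash
python3 - <<'E'
from bench import robot
from h import *
p=robot.camera("wrist"); cv2.imwrite("pics/w4.png",p["image"][:,:,::-1])
s=robot.sense(); print(*tip(s),s["joint_pos"].round(2))
d=np.radians(79.15); g=np.array([.5922,-.0211])-.007*np.array([np.cos(d),np.sin(d)]); print(g)
plan(s,(*g,.19),tool(-10.85+0),24,1)
print(np.degrees(R.from_matrix(R.from_rotvec(s["orientation"]).as_matrix().T@tool(-10.85)).as_rotvec()))
E
```

```text
[0.4511 0.3981 0.1998] y at 127.64 z [-0.161 -0.121 -0.979] F [1.1 1.8 4.1] gap 0.694 t 16.3667 [-0.07  0.58 -1.01  1.39  0.41  1.61  1.16]
[ 0.59088233 -0.02797486]
dist 0.4485 turn 138.72 min rows 19.4
[-0.58, -0.23, 5.75, 0.006, -0.0176, 0.0016, 1],
[-0.58, -0.23, 5.75, 0.0042, -0.0181, 0.0014, 1],
[-0.58, -0.23, 5.75, 0.0024, -0.0185, 0.0012, 1],
[-0.58, -0.23, 5.75, 0.0005, -0.0187, 0.001, 1],
[-0.58, -0.23, 5.75, -0.0013, -0.0186, 0.0008, 1],
[-0.58, -0.23, 5.75, -0.0032, -0.0184, 0.0007, 1],
[-0.58, -0.23, 5.75, -0.005, -0.018, 0.0005, 1],
[-0.58, -0.23, 5.75, -0.0068, -0.0174, 0.0003, 1],
[-0.58, -0.23, 5.75, -0.0085, -0.0166, 0.0002, 1],
[-0.58, -0.23, 5.75, -0.0101, -0.0157, 0.0001, 1],
[-0.58, -0.23, 5.75, -0.0116, -0.0146, -0.0001, 1],
[-0.58, -0.23, 5.75, -0.013, -0.0134, -0.0001, 1],
[-0.58, -0.23, 5.75, -0.0143, -0.012, -0.0002, 1],
[-0.58, -0.23, 5.75, -0.0154, -0.0105, -0.0003, 1],
[-0.58, -0.23, 5.75, -0.0164, -0.0089, -0.0003, 1],
[-0.58, -0.23, 5.75, -0.0172, -0.0072, -0.0003, 1],
[-0.58, -0.23, 5.75, -0.0179, -0.0055, -0.0003, 1],
[-0.58, -0.23, 5.75, -0.0183, -0.0036, -0.0003, 1],
[-0.58, -0.23, 5.75, -0.0186, -0.0018, -0.0003, 1],
[-0.58, -0.23, 5.75, -0.0187, 0.0001, -0.0002, 1],
[-0.58, -0.23, 5.75, -0.0186, 0.002, -0.0001, 1],
[-0.58, -0.23, 5.75, -0.0183, 0.0038, 0.0, 1],
[-0.58, -0.23, 5.75, -0.0178, 0.0056, 0.0001, 1],
[-0.58, -0.23, 5.75, -0.0172, 0.0074, 0.0003, 1]
[-13.98872124  -5.47238619 137.905806  ]
```

View pics/w4.png

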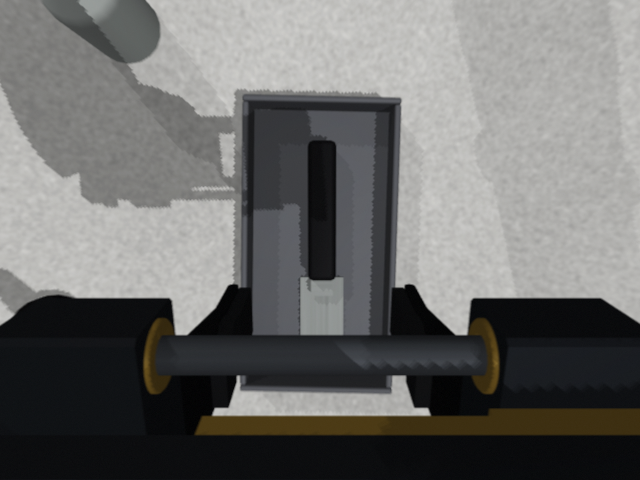

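>>> {"op": "step_arm", "data": {
  "series": [
    [-0.6,-0.2,5.75,0.006,-0.0176,0.0016,1],
    [-0.6,-0.2,5.75,0.0042,-0.018,0.0014,1],
    [-0.6,-0.2,5.75,0.0024,-0.0185,0.0012,1],
    [-0.6,-0.2,5.75,0.0005,-0.0187,0.001,1],
    [-0.6,-0.2,5.75,-0.0013,-0.0186,0.0008,1],
    [-0.6,-0.2,5.75,-0.0032,-0.0184,0.0007,1],
    [-0.6,-0.2,5.75,-0.005,-0.018,0.0005,1],
    [-0.6,-0.2,5.75,-0.0068,-0.0174,0.0003,1],
    [-0.6,-0.2,5.75,-0.0085,-0.0166,0.0002,1],
    [-0.6,-0.2,5.75,-0.01,-0.0157,0,1]
  ]
}}

```text
clock: 17.2
eef_pos: [0.5049, 0.2235, 0.2056]
orientation: [-0.576, -2.957, 0.042]
contact_force: [-0.7, -0.2, -0.2]
finger_gap: 0.999
```

```bash
python3 - <<'E'
from bench import robot
from h import *
s=robot.sense(); print(*tip(s),s["joint_pos"].round(2))
plan(s,(.5909,-.028,.18),tool(-10.85),11,1)
E
```

```text
[0.5049 0.2235 0.2056] y at 68.13 z [-0.131 -0.003 -0.991] F [-0.7 -0.2 -0.2] gap 0.999 t 17.2 [ 0.26  0.32 -0.84  1.59  0.17  1.45  0.59]
dist 0.2671 turn 79.1 min rows 11.0
[-0.66, -0.34, 7.15, -0.0161, -0.0182, 0.0013, 1],
[-0.66, -0.34, 7.15, -0.0182, -0.016, 0.0012, 1],
[-0.66, -0.34, 7.15, -0.02, -0.0137, 0.0012, 1],
[-0.66, -0.34, 7.15, -0.0216, -0.0111, 0.0012, 1],
[-0.66, -0.34, 7.15, -0.0228, -0.0083, 0.0012, 1],
[-0.66, -0.34, 7.15, -0.0236, -0.0054, 0.0013, 1],
[-0.66, -0.34, 7.15, -0.0241, -0.0025, 0.0014, 1],
[-0.66, -0.34, 7.15, -0.0242, 0.0005, 0.0015, 1],
[-0.66, -0.34, 7.15, -0.024, 0.0035, 0.0017, 1],
[-0.66, -0.34, 7.15, -0.0233, 0.0065, 0.0019, 1],
[-0.66, -0.34, 7.15, -0.0223, 0.0093, 0.0021, 1]
```

>>> {"op": "step_arm", "data": {
  "series": [
    [-0.6,-0.3,6.8,-0.016,-0.018,0.0013,1],
    [-0.6,-0.3,6.8,-0.018,-0.016,0.0012,1],
    [-0.6,-0.3,6.8,-0.02,-0.0137,0.0012,1],
    [-0.6,-0.3,6.8,-0.0216,-0.011,0.0012,1],
    [-0.6,-0.3,6.8,-0.0228,-0.0083,0.0012,1],
    [-0.6,-0.3,6.8,-0.0236,-0.0054,0.0013,1],
    [-0.6,-0.3,6.8,-0.024,-0.0025,0.0014,1],
    [-0.6,-0.3,6.8,-0.024,0.0005,0.0015,1],
    [-0.6,-0.3,6.8,-0.024,0.0035,0.0017,1],
    [-0.6,-0.3,6.8,-0.023,0.0065,0.002,1]
  ]
}}

```text
clock: 18.03
eef_pos: [0.5847, -0.0113, 0.1884]
orientation: [-2.273, -2.149, 0.001]
contact_force: [-0.1, 0.3, -0.0]
finger_gap: 0.999
```

>>> {"op": "step_arm", "data": {
  "series": [
    [-0.5,-0.3,5,-0.01,0.003,0,1],
    [0,0,0,0,0,0,1],
    [0,0,0,0,0,0,1]
  ]
}}

```text
clock: 18.28
eef_pos: [0.5874, -0.0282, 0.1888]
orientation: [-2.389, -2.039, 0.001]
contact_force: [0.9, 0.4, -0.9]
finger_gap: 1.001
```

```bash
python3 - <<'E'
from bench import robot
from h import *
p=robot.camera("wrist"); cv2.imwrite("pics/w5.png",p["image"][:,:,::-1])
import pickle; pickle.dump({k:p[k] for k in p},open("w5.pkl","wb"))
s=robot.sense(); print(*tip(s),s["joint_pos"].round(2))
plan(s,(.5909,-.028,.10),tool(-10.85),5,1)
M=R.from_euler('z',1.3814).as_matrix()
L=[(.08,.035,.034),(.08,-.035,.034),(.02,-.07,.034),(-.07,-.07,.034),(-.07,.07,.034),(.02,.07,.034),(.04,0,.076),(-.05,0,.076)]
print(proj(p,[M@l+[.5922,-.0211,0] for l in L]).round(0).tolist())
E
```

```text
[ 0.5875 -0.0279  0.1889] y at -9.0 z [-0. -0. -1.] F [0.2 0.3 0. ] gap 1.001 t 18.3333 [ 0.45  0.25 -0.52  1.64  0.13  1.29 -0.25]
dist 0.089 turn 1.85 min rows 2.1
[-0.0, 0.0, 0.37, 0.0001, 0.0007, 0.0178, 1],
[-0.0, 0.0, 0.37, 0.0001, 0.0007, 0.0178, 1],
[-0.0, 0.0, 0.37, 0.0001, 0.0007, 0.0178, 1],
[-0.0, 0.0, 0.37, 0.0001, 0.0007, 0.0178, 1],
[-0.0, 0.0, 0.37, 0.0001, 0.0007, 0.0178, 1]
[[96.0, 281.0], [99.0, 382.0], [186.0, 423.0], [299.0, 412.0], [294.0, 236.0], [180.0, 233.0], [161.0, 331.0], [294.0, 326.0]]
```

View pics/w5.png

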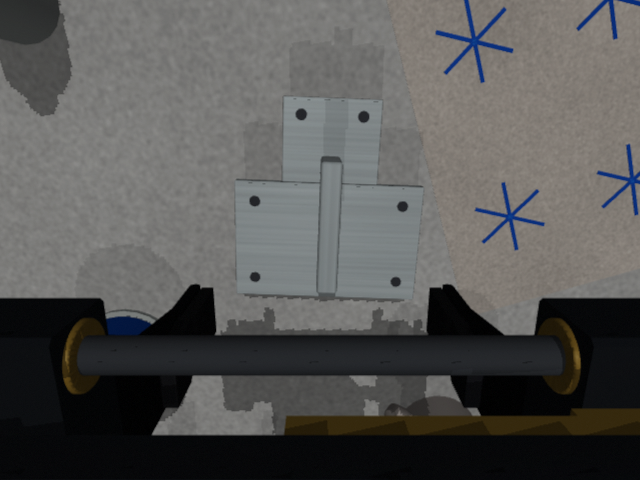

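```bash
python3 - <<'E'
from bench import robot
from h import *
import pickle
p=pickle.load(open("w5.pkl","rb"))
L=[(.08,.035,.034),(.08,-.035,.034),(.02,-.07,.034),(-.07,-.07,.034),(-.07,.07,.034),(.02,.07,.034),(.04,0,.076)]
P=[(96,285),(99,383),(186,422),(299,413),(293,237),(180,236),(157,331)]
x,r=fit([(p,a,b) for a,b in zip(P,L)],(.592,-.021,1.38)); print(x,np.degrees(x[2])); print(r.round(1).tolist())
d=x[2]; g=x[:2]-.007*np.array([np.cos(d),np.sin(d)]); print(g)
s=robot.sense(); plan(s,(*g,.08),tool(np.degrees(d)-90),5,1)
E
```

```text
[ 0.59301948 -0.02101583  1.37914592] 79.0192405363448
[[-0.7, -2.1], [-0.1, 0.1], [0.1, 2.5], [-0.1, 0.1], [0.2, -0.2], [-0.4, -1.6], [4.0, 1.1]]
[ 0.59168613 -0.02788767]
dist 0.109 turn 1.98 min rows 2.6
[-0.0, 0.0, 0.4, 0.0001, 0.0008, 0.0218, 1],
[-0.0, 0.0, 0.4, 0.0002, 0.0008, 0.0218, 1],
[-0.0, 0.0, 0.4, 0.0002, 0.0008, 0.0218, 1],
[-0.0, 0.0, 0.4, 0.0002, 0.0008, 0.0218, 1],
[-0.0, 0.0, 0.4, 0.0002, 0.0008, 0.0218, 1]
```

>>> {"op": "step_arm", "data": {
  "series": [
    [0,0,0.4,0,0.0008,0.0218,1],
    [0,0,0.4,0,0.0008,0.0218,1],
    [0,0,0.4,0,0.0008,0.0218,1],
    [0,0,0.4,0,0.0008,0.0218,1],
    [0,0,0.4,0,0.0008,0.0218,1],
    [0,0,0,0,0,0.012,1],
    [0,0,0,0,0,0.012,1],
    [0,0,0,0,0,0.005,1],
    [0,0,0,0,0,0,1],
    [0,0,0,0,0,0,1]
  ]
}}

```text
clock: 19.17
eef_pos: [0.594, -0.0126, 0.0513]
orientation: [-2.39, -2.039, -0.016]
contact_force: [-0.1, -0.7, -0.6]
finger_gap: 0.995
```

```bash
python3 - <<'E'
from bench import robot
from h import *
s=robot.sense(); print(*tip(s)); plan(s,(.5917,-.0279,.042),tool(-10.98),1,1)
E
```

```text
[ 0.594  -0.0126  0.0513] y at -9.06 z [ 0.007  0.007 -1.   ] F [-0.1 -0.7 -0.6] gap 0.995 t 19.1667
dist 0.018 turn 2.0 min rows 0.4
[0.35, -0.44, 1.92, -0.0155, 0.0, 0.0091, 1]
```

>>> {"op": "step_arm", "data": {
  "series": [
    [0.3,-0.4,1.9,-0.0155,0,0.005,1],
    [0,0,0,0,0,0,1],
    [0,0,0,0,0,0,1]
  ]
}}

```text
clock: 19.42
eef_pos: [0.5935, -0.0292, 0.0485]
orientation: [2.423, 1.994, 0.006]
contact_force: [0.3, 1.5, 0.4]
finger_gap: 0.997
```

```bash
python3 - <<'E'
from bench import robot
from h import *
s=robot.sense(); print(*tip(s)); plan(s,(.5917,-.0279,.042),tool(-10.98),1,1)
E
```

```text
[ 0.5935 -0.0292  0.0485] y at -11.1 z [ 0.005 -0.001 -1.   ] F [0.3 1.5 0.4] gap 0.997 t 19.4167
dist 0.0069 turn 0.32 min rows 0.2
[0.29, -0.02, -0.12, 0.001, -0.002, 0.0065, 1]
```

>>> {"op": "step_arm", "data": {
  "series": [
    [0.3,0,0,0.001,-0.002,0.0065,1],
    [0,0,0,0,0,0,-1],
    [0,0,0,0,0,0,-1],
    [0,0,0,0,0,0,-1],
    [0,0,0,0,0,0,-1],
    [0,0,0,0,0,0,-1],
    [0,0,0,0,0,0,-1],
    [0,0,0,0,0,0,-1]
  ],
  "grip_force": 45
}}

```text
clock: 20.08
eef_pos: [0.5928, -0.0288, 0.0431]
orientation: [2.426, 1.993, 0.003]
contact_force: [0.4, -0.5, 0.0]
finger_gap: 0.555
```

```bash
python3 - <<'E'
from bench import robot
from h import *
s=robot.sense(); print(*tip(s)); plan(s,(.5917,-.0279,.042),tool(-10.98),1,1)
E
```

```text
[ 0.5928 -0.0288  0.0431] y at -11.2 z [ 0.002 -0.    -1.   ] F [ 0.4 -0.5  0. ] gap 0.555 t 20.0833
dist 0.0018 turn 0.26 min rows 0.0
[0.14, -0.01, -0.22, 0.0007, -0.0013, 0.0011, 1]
```

>>> {"op": "step_arm", "data": {
  "series": [
    [0.1,0,0,0,-0.001,0,-1],
    [0,0,0,0,0,0,-1],
    [0,0,0,0,0,0,-1],
    [0,0,0,0,0,0,-1],
    [0,0,0,0,0,0,-1],
    [0,0,0,0,0,0,-1],
    [0,0,0,0,0,0,-1],
    [0,0,0,0,0,0,-1],
    [0,0,0,0,0,0,-1],
    [0,0,0,0,0,0,-1]
  ]
}}

```text
clock: 20.92
eef_pos: [0.5919, -0.0284, 0.0433]
orientation: [2.427, 1.994, 0.002]
contact_force: [0.3, 0.8, -0.1]
finger_gap: 0.157
```

```bash
python3 - <<'E'
from bench import robot
from h import *
s=robot.sense(); print(*tip(s))
E
```

```text
[ 0.5919 -0.0284  0.0433] y at -11.18 z [ 0.001  0.    -1.   ] F [ 0.3  0.8 -0.1] gap 0.157 t 20.9167
```

>>> {"op": "step_arm", "data": {
  "series": [
    [0,0,0,0,0,0,-1],
    [0,0,0,0,0,-0.004,-1],
    [0,0,0,0,0,-0.01,-1],
    [0,0,0,0,0,-0.02,-1],
    [0,0,0,0,0,-0.025,-1],
    [0,0,0,0,0,-0.03,-1],
    [0,0,0,0,0,-0.03,-1],
    [0,0,0,0,0,-0.03,-1],
    [0,0,0,0,0,-0.02,-1],
    [0,0,0,0,0,-0.01,-1]
  ]
}}

```text
clock: 21.75
eef_pos: [0.5828, -0.0284, 0.2225]
orientation: [-2.412, -1.985, 0.026]
contact_force: [1.2, -0.1, -5.0]
finger_gap: 0.151
```

```bash
python3 - <<'E'
from bench import robot
from h import *
import pickle
p=pickle.load(open("w1.pkl","rb"))
O=[((193,371),(0,.086,.084)),((283,190),(-.045,-.05,.024)),((95,270),(-.105,.095,.012)),((269,443),(.09,.095,.012)),((257,109),(-.105,-.085,.012)),((181,114),(-.09,0,.15)),((397,258),(.04,-.053,.084))]
x,r=fit([(p,a,b) for a,b in O],(.4656,-.3984,-.1643)); print(x,np.degrees(x[2])); print(r.round(1).tolist())
s=robot.sense(); print(*tip(s),s["joint_pos"].round(2))
plan(s,(.4584,-.3972,.225),tool(-99.41),18,-1)
E
```

```text
[ 0.46556916 -0.39884531 -0.16978907] -9.72819692452771
[[-0.2, 0.6], [0.1, -0.7], [-5.1, -0.5], [1.2, 4.7], [1.3, -3.6], [-0.7, 0.2], [0.7, 0.1]]
[ 0.5828 -0.0284  0.2225] y at -11.09 z [-0.024  0.003 -1.   ] F [ 1.2 -0.1 -5. ] gap 0.151 t 21.75 [ 0.45  0.24 -0.52  1.59  0.11  1.37 -0.28]
dist 0.3893 turn 88.33 min rows 12.3
[-0.06, 0.06, 4.91, -0.0214, -0.0028, -0.0, -1],
[-0.06, 0.06, 4.91, -0.0216, -0.001, -0.0001, -1],
[-0.06, 0.06, 4.91, -0.0216, 0.0009, -0.0001, -1],
[-0.06, 0.06, 4.91, -0.0215, 0.0027, -0.0001, -1],
[-0.06, 0.06, 4.91, -0.0211, 0.0045, -0.0001, -1],
[-0.06, 0.06, 4.91, -0.0207, 0.0063, -0.0001, -1],
[-0.06, 0.06, 4.91, -0.0201, 0.0081, -0.0002, -1],
[-0.06, 0.06, 4.91, -0.0193, 0.0097, -0.0002, -1],
[-0.06, 0.06, 4.91, -0.0184, 0.0114, -0.0002, -1],
[-0.06, 0.06, 4.91, -0.0174, 0.0129, -0.0002, -1],
[-0.06, 0.06, 4.91, -0.0162, 0.0143, -0.0002, -1],
[-0.06, 0.06, 4.91, -0.0149, 0.0157, -0.0002, -1],
[-0.06, 0.06, 4.91, -0.0135, 0.0169, -0.0002, -1],
[-0.06, 0.06, 4.91, -0.012, 0.018, -0.0002, -1],
[-0.06, 0.06, 4.91, -0.0104, 0.0189, -0.0002, -1],
[-0.06, 0.06, 4.91, -0.0088, 0.0198, -0.0002, -1],
[-0.06, 0.06, 4.91, -0.0071, 0.0204, -0.0002, -1],
[-0.06, 0.06, 4.91, -0.0053, 0.021, -0.0002, -1]
```

>>> {"op": "step_arm", "data": {
  "series": [
    [0,0,4.9,-0.0214,-0.0028,0,-1],
    [0,0,4.9,-0.0216,-0.001,0,-1],
    [0,0,4.9,-0.0216,0.001,0,-1],
    [0,0,4.9,-0.0215,0.0027,0,-1],
    [0,0,4.9,-0.021,0.0045,0,-1],
    [0,0,4.9,-0.0207,0.0063,0,-1],
    [0,0,4.9,-0.02,0.008,0,-1],
    [0,0,4.9,-0.0193,0.0097,0,-1],
    [0,0,4.9,-0.0184,0.0114,0,-1],
    [0,0,4.9,-0.0174,0.013,0,-1]
  ]
}}

```text
clock: 22.58
eef_pos: [0.5066, -0.229, 0.2207]
orientation: [-3.025, -0.772, 0.041]
contact_force: [0.6, 0.2, -4.7]
finger_gap: 0.157
```

```bash
python3 - <<'E'
from bench import robot
from h import *
s=robot.sense(); print(*tip(s),s["joint_pos"].round(2))
plan(s,(.4584,-.3974,.225),tool(-99.5),9,-1)
E
```

```text
[ 0.5066 -0.229   0.2207] y at -61.38 z [-0.03   0.012 -0.999] F [ 0.6  0.2 -4.7] gap 0.157 t 22.5833 [ 0.64  0.16 -0.3   1.65  0.05  1.36 -0.73]
dist 0.1752 turn 38.18 min rows 5.3
[-0.11, 0.18, 4.24, -0.0137, 0.0138, -0.0005, -1],
[-0.11, 0.18, 4.24, -0.0126, 0.0148, -0.0006, -1],
[-0.11, 0.18, 4.24, -0.0115, 0.0157, -0.0006, -1],
[-0.11, 0.18, 4.24, -0.0103, 0.0165, -0.0006, -1],
[-0.11, 0.18, 4.24, -0.009, 0.0172, -0.0006, -1],
[-0.11, 0.18, 4.24, -0.0077, 0.0179, -0.0006, -1],
[-0.11, 0.18, 4.24, -0.0064, 0.0184, -0.0005, -1],
[-0.11, 0.18, 4.24, -0.005, 0.0188, -0.0005, -1],
[-0.11, 0.18, 4.24, -0.0036, 0.0191, -0.0005, -1]
```

>>> {"op": "step_arm", "data": {
  "series": [
    [0,0,4.2,-0.0137,0.0138,-0.0006,-1],
    [0,0,4.2,-0.0126,0.0148,-0.0006,-1],
    [0,0,4.2,-0.0115,0.0157,-0.0006,-1],
    [0,0,4.2,-0.0103,0.0165,-0.0006,-1],
    [0,0,4.2,-0.009,0.017,-0.0006,-1],
    [0,0,4.2,-0.0077,0.0165,-0.0006,-1],
    [0,0,3.5,-0.0055,0.014,-0.0005,-1],
    [0,0,2,-0.003,0.008,-0.0005,-1],
    [0,0,0,0,0,0,-1],
    [0,0,0,0,0,0,-1]
  ]
}}

```text
clock: 23.42
eef_pos: [0.4523, -0.3691, 0.2149]
orientation: [-3.118, 0.114, 0.078]
contact_force: [1.3, 0.6, -4.8]
finger_gap: 0.155
```

```bash
python3 - <<'E'
from bench import robot
from h import *
p=robot.camera("wrist"); cv2.imwrite("pics/w6.png",p["image"][:,:,::-1])
q=robot.camera("scene"); cv2.imwrite("pics/s6.png",cv2.resize(q["image"][60:240,200:380,::-1],None,fx=3.3,fy=3.3))
import pickle; pickle.dump((p,q),open("w6.pkl","wb"))
s=robot.sense(); print(*tip(s),s["joint_pos"].round(2))
plan(s,(.4584,-.3974,.225),tool(-99.5),2,-1)
E
```

```text
[ 0.4527 -0.3686  0.2151] y at -94.15 z [-0.049  0.022 -0.999] F [-0.2 -0.1 -5.8] gap 0.159 t 23.5167 [ 0.76  0.23 -0.15  1.58  0.04  1.38 -1.04]
dist 0.031 turn 6.2 min rows 0.9
[-0.46, 1.47, 2.69, 0.0036, 0.0141, -0.0054, -1],
[-0.46, 1.47, 2.69, 0.0044, 0.0139, -0.0052, -1]
```

View pics/w6.png

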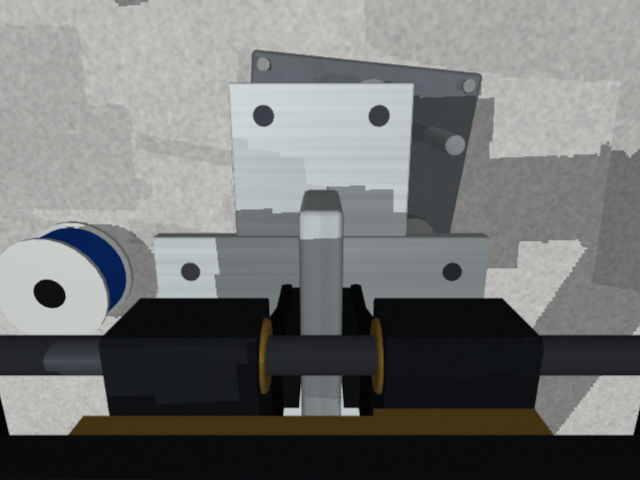

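View pics/s6.png

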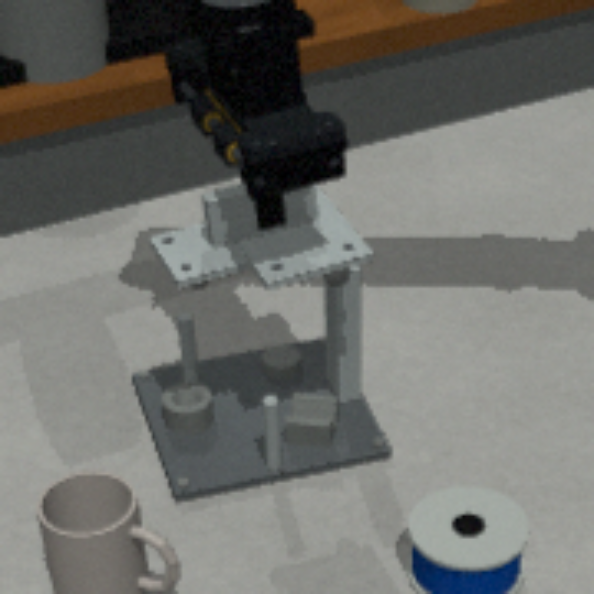

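>>> {"op": "step_arm", "data": {
  "series": [
    [-0.4,1.5,2.7,0.0036,0.014,-0.0054,-1],
    [-0.5,1.5,2.7,0.0044,0.0139,-0.0052,-1],
    [0,0,0,0,0,0,-1],
    [0,0,0,0,0,0,-1],
    [0,0,0,0,0,0,-1]
  ]
}}

```text
clock: 23.93
eef_pos: [0.462, -0.3949, 0.2263]
orientation: [-3.13, 0.259, -0.011]
contact_force: [-0.3, 0.3, -5.3]
finger_gap: 0.157
```

```bash
python3 - <<'E'
from bench import robot
from h import *
s=robot.sense(); print(*tip(s),s["joint_pos"].round(2))
plan(s,(.4584,-.3974,.20),tool(-99.5),2,-1)
E
```

```text
[ 0.462  -0.3949  0.2263] y at -99.45 z [ 0.007 -0.    -1.   ] F [-0.3  0.3 -5.3] gap 0.157 t 23.9333 [ 0.77  0.23 -0.13  1.56  0.03  1.35 -1.09]
dist 0.0267 turn 0.4 min rows 0.6
[-0.03, -0.2, 0.03, -0.0017, 0.0015, 0.0131, -1],
[-0.03, -0.2, 0.03, -0.0016, 0.0015, 0.0131, -1]
```

>>> {"op": "step_arm", "data": {
  "series": [
    [0,-0.2,0,-0.0016,0.0015,0.013,-1],
    [0,-0.2,0,-0.0016,0.0015,0.01,-1],
    [0,0,0,0,0,0,-1],
    [0,0,0,0,0,0,-1],
    [0,0,0,0,0,0,-1]
  ]
}}

```text
clock: 24.35
eef_pos: [0.4583, -0.3943, 0.199]
orientation: [-3.127, 0.251, 0.006]
contact_force: [-0.2, -0.1, -4.8]
finger_gap: 0.158
```

```bash
python3 - <<'E'
from bench import robot
from h import *
s=robot.sense(); print(*tip(s))
plan(s,(.4584,-.3974,.175),tool(-99.5),3,-1)
p=robot.camera("wrist"); cv2.imwrite("pics/w7.png",p["image"][:,:,::-1])
q=robot.camera("top"); cv2.imwrite("pics/t7.png",cv2.resize(q["image"][200:320,400:520,::-1],None,fx=5,fy=5,interpolation=cv2.INTER_CUBIC))
import pickle; pickle.dump((p,q,s),open("w7.pkl","wb"))
E
```

```text
[ 0.4583 -0.3943  0.199 ] y at -99.18 z [-0.003  0.005 -1.   ] F [-0.2 -0.1 -4.8] gap 0.158 t 24.35
dist 0.0242 turn 0.46 min rows 0.6
[-0.08, 0.08, 0.11, 0.0002, 0.001, 0.008, -1],
[-0.08, 0.08, 0.11, 0.0002, 0.001, 0.008, -1],
[-0.08, 0.08, 0.11, 0.0002, 0.001, 0.008, -1]
```

View pics/w7.png

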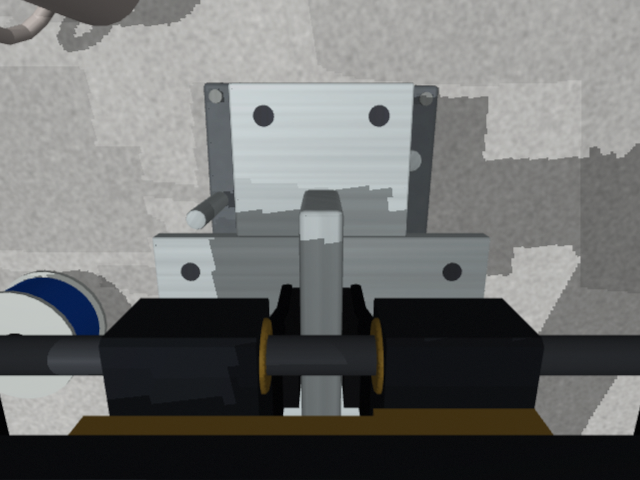

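View pics/t7.png

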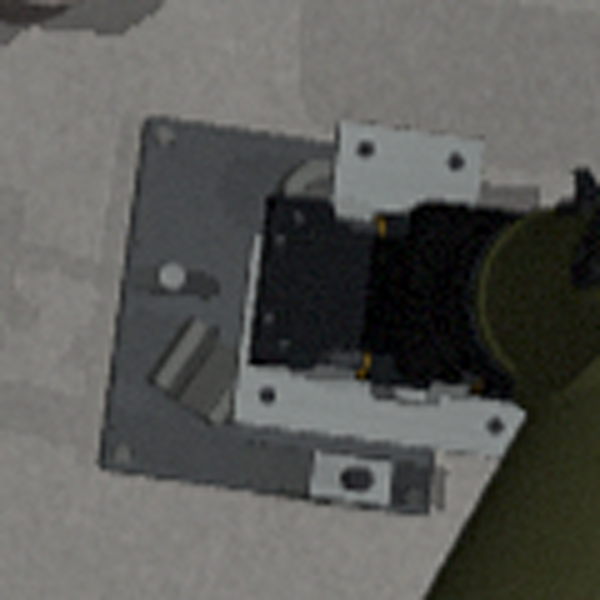

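```bash
python3 - <<'E'
from h import *
import pickle
p,q,s=pickle.load(open("w7.pkl","rb"))
O=[((84,205),(.09,.095,.012)),((87,438),(.09,-.085,.012)),((219,196),(0,.086,.084))]
x,r=fit([(p,a,b) for a,b in O],(.4656,-.3984,-.1643)); print("base",x,np.degrees(x[2])); print(r.round(1).tolist())
z=.199-.0433
O=[((84,230),(.08,.035)),((84,413),(.08,-.035)),((235,155),(.02,.07)),((235,488),(.02,-.07))]
x,r=fit([(p,a,(*b,.034+z)) for a,b in O],(.4656,-.3984,-.1643)); print("pal",x,np.degrees(x[2])); print(r.round(1).tolist())
# predicted from tool
M=R.from_rotvec(s["orientation"]).as_matrix(); yaw=np.arctan2(M[1,1],M[0,1])+np.pi/2; print("tool pred",s["eef_pos"][:2]+.0073*np.array([np.cos(yaw),np.sin(yaw)]),np.degrees(yaw))
# top: base post, column in t7
O=[((277,172),(0,.086,.084)),((120,147),(.09,.095,.012)),((468,100),(-.105,.095,.012)),((478,352),(-.09,0,.15)),((512,432),(-.105,-.085,.012))]
O=[(((a+.5)/5-.5+200,(b+.5)/5-.5+400),l) for (a,b),l in O]
x,r=fit([(q,a,b) for a,b in O],(.4656,-.3984,-.1643)); print("base top",x,np.degrees(x[2])); print(r.round(1).tolist())
O=[((121,340),(.08,.035)),((143,486),(.08,-.035)),((422,236),(-.07,.07))]
O=[(((a+.5)/5-.5+200,(b+.5)/5-.5+400),l) for (a,b),l in O]
x,r=fit([(q,a,(*b,.034+z)) for a,b in O],(.4656,-.3984,-.1643)); print("pal top",x,np.degrees(x[2])); print(r.round(1).tolist())
E
```

```text
base [ 0.46430331 -0.39914319 -0.17684187] -10.132292710998625
[[-1.1, -1.7], [0.1, 1.5], [1.2, 0.0]]
pal [ 0.46445485 -0.3963607  -0.16003628] -9.169403429010286
[[-0.7, -2.0], [-0.8, 1.8], [2.0, -2.6], [2.5, 2.8]]
tool pred [ 0.46551318 -0.3955113 ] -9.180913567533953
base top [ 0.46585074 -0.39864975 -0.16063322] -9.203605520938016
[[-0.1, -0.1], [-1.1, -0.3], [0.5, 0.3], [-0.1, 0.4], [0.6, -0.3]]
pal top [ 0.46440318 -0.39634024 -0.15386101] -8.815586345590074
[[0.1, 0.3], [-0.6, 0.1], [0.4, -0.4]]
```

>>> {"op": "step_arm", "data": {
  "series": [
    [-0.1,0.1,0.1,0,0.001,0.009,-1],
    [-0.1,0.1,0.1,0,0.001,0.009,-1],
    [-0.1,0.1,0.1,0,0.001,0.008,-1],
    [0,0,0,0,0,0,-1],
    [0,0,0,0,0,0,-1]
  ]
}}

```text
clock: 24.87
eef_pos: [0.4585, -0.398, 0.1714]
orientation: [3.128, -0.26, 0.006]
contact_force: [-0.4, 0.6, -4.5]
finger_gap: 0.155
```

```bash
python3 - <<'E'
from bench import robot
from h import *
s=robot.sense(); print(*tip(s))
plan(s,(.4583,-.3974,.12),tool(-99.45),5,-1)
E
```

```text
[ 0.4585 -0.398   0.1714] y at -99.51 z [ 0.003 -0.003 -1.   ] F [-0.4  0.6 -4.5] gap 0.155 t 24.8667
dist 0.0514 turn 0.29 min rows 1.2
[0.03, -0.05, -0.01, -0.0001, -0.0001, 0.0103, -1],
[0.03, -0.05, -0.01, -0.0001, -0.0001, 0.0103, -1],
[0.03, -0.05, -0.01, -0.0001, -0.0001, 0.0103, -1],
[0.03, -0.05, -0.01, -0.0001, -0.0001, 0.0103, -1],
[0.03, -0.05, -0.01, -0.0001, -0.0001, 0.0103, -1]
```

>>> {"op": "step_arm", "data": {
  "series": [
    [0,0,0,0,0,0.009,-1],
    [0,0,0,0,0,0.009,-1],
    [0,0,0,0,0,0.009,-1],
    [0,0,0,0,0,0,-1]
  ]
}}

```text
clock: 25.2
eef_pos: [0.4585, -0.3982, 0.1418]
orientation: [3.127, -0.26, 0.006]
contact_force: [-0.2, -0.1, -5.7]
finger_gap: 0.16
```

```bash
python3 - <<'E'
from bench import robot
from h import *
s=robot.sense(); print(*tip(s))
plan(s,(.4583,-.3974,.115),tool(-99.45),3,-1)
E
```

```text
[ 0.4585 -0.3982  0.1418] y at -99.52 z [ 0.004 -0.004 -1.   ] F [-0.2 -0.1 -5.7] gap 0.16 t 25.2
dist 0.0268 turn 0.3 min rows 0.6
[0.06, -0.08, -0.02, -0.0002, -0.0003, 0.0089, -1],
[0.06, -0.08, -0.02, -0.0001, -0.0003, 0.0089, -1],
[0.06, -0.08, -0.02, -0.0001, -0.0003, 0.0089, -1]
```

>>> {"op": "step_arm", "data": {
  "series": [
    [0.1,-0.1,0,-0.0002,-0.0003,0.009,-1],
    [0.1,-0.1,0,0,-0.0003,0.009,-1],
    [0,-0.1,0,0,-0.0003,0.009,-1],
    [0,0,0,0,0,0.009,-1],
    [0,0,0,0,0,0.006,-1],
    [0,0,0,0,0,0,-1],
    [0,0,0,0,0,0,-1]
  ]
}}

```text
clock: 25.78
eef_pos: [0.4581, -0.3967, 0.0936]
orientation: [-3.128, 0.26, 0.005]
contact_force: [0.6, -1.0, -4.2]
finger_gap: 0.162
```

```bash
python3 - <<'E'
from bench import robot
from h import *
s=robot.sense(); print(*tip(s))
plan(s,(.4583,-.3974,.083),tool(-99.45),3,-1)
q=robot.camera("scene"); cv2.imwrite("pics/s8.png",cv2.resize(q["image"][110:220,220:340,::-1],None,fx=5,fy=5,interpolation=cv2.INTER_CUBIC))
p=robot.camera("wrist"); cv2.imwrite("pics/w8.png",p["image"][:,:,::-1])
E
```

```text
[ 0.4581 -0.3967  0.0936] y at -99.51 z [-0.003  0.003 -1.   ] F [ 0.6 -1.  -4.2] gap 0.162 t 25.7833
dist 0.0106 turn 0.24 min rows 0.3
[-0.04, 0.07, -0.02, 0.0001, 0.0002, 0.0035, -1],
[-0.04, 0.07, -0.02, 0.0001, 0.0002, 0.0035, -1],
[-0.04, 0.07, -0.02, 0.0001, 0.0002, 0.0035, -1]
```

View pics/s8.png

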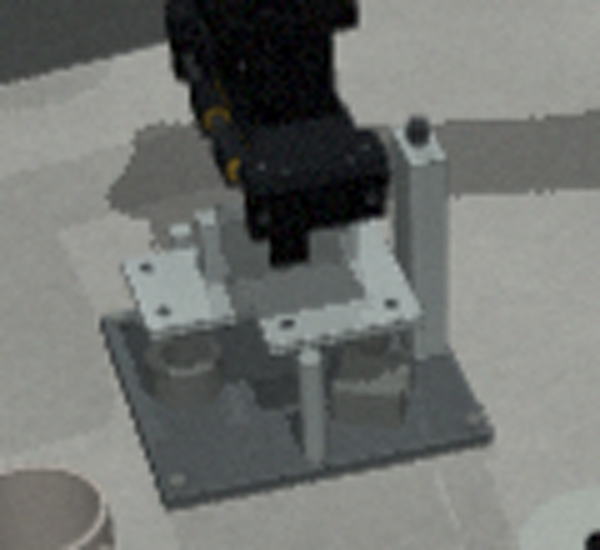

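View pics/w8.png

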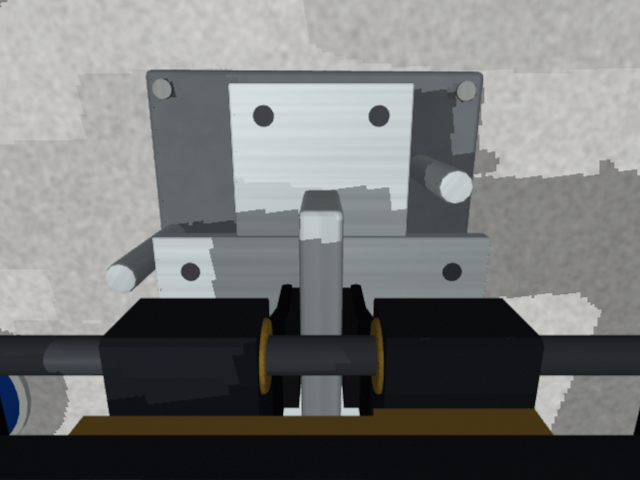

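```bash
python3 - <<'E'
from bench import robot
from h import *
p=robot.camera("wrist")
O=[((72,148),(.09,.095,.012)),((73,482),(.09,-.085,.012)),((278,121),(0,.086,.084)),((187,456),(.04,-.053,.084))]
x,r=fit([(p,a,b) for a,b in O],(.4656,-.3984,-.1643)); print("base",x,np.degrees(x[2])); print(r.round(1).tolist())
s=robot.sense(); print(*tip(s)); z=s["eef_pos"][2]-.0433
O=[((84,230),(.08,.035)),((84,413),(.08,-.035)),((235,155),(.02,.07)),((235,488),(.02,-.07))]
x,r=fit([(p,a,(*b,.034+z)) for a,b in O],(.4656,-.3984,-.1643)); print("pal",x,np.degrees(x[2])); print(r.round(1).tolist())
E
```

```text
base [ 0.46499767 -0.39957946 -0.17212938] -9.862287153049339
[[-1.8, -3.5], [-0.6, 2.5], [0.7, 0.7], [1.0, -0.6]]
[ 0.4585 -0.397   0.0945] y at -99.51 z [-0.002  0.002 -1.   ] F [ 0.9  0.6 -4.3] gap 0.153 t 25.9333
pal [ 0.46433226 -0.39886976 -0.16577019] -9.49793235674657
[[-0.8, -2.1], [-0.8, 2.0], [2.4, -3.1], [2.7, 3.1]]
```

>>> {"op": "step_arm", "data": {
  "series": [
    [0,0,0.1,0.0005,0.0006,0.004,-1],
    [0,0,0,0,0.0002,0.004,-1],
    [0,0,0,0,0,0.004,-1],
    [0,0,0,0,0,0.002,-1],
    [0,0,0,0,0,0,-1]
  ]
}}

```text
clock: 26.35
eef_pos: [0.4601, -0.3991, 0.0812]
orientation: [3.13, -0.264, 0.002]
contact_force: [-0.6, -0.2, -4.7]
finger_gap: 0.161
```

```bash
python3 - <<'E'
from bench import robot
from h import *
s=robot.sense(); print(*tip(s)); plan(s,(.4588,-.3978,.068),tool(-99.6),5,-1)
E
```

```text
[ 0.4601 -0.3991  0.0812] y at -99.63 z [ 0.001 -0.001 -1.   ] F [-0.6 -0.2 -4.7] gap 0.161 t 26.35
dist 0.0133 turn 0.09 min rows 0.3
[0.01, -0.02, -0.01, -0.0003, -0.0002, 0.0026, -1],
[0.01, -0.02, -0.01, -0.0003, -0.0002, 0.0026, -1],
[0.01, -0.02, -0.01, -0.0003, -0.0002, 0.0026, -1],
[0.01, -0.02, -0.01, -0.0003, -0.0002, 0.0026, -1],
[0.01, -0.02, -0.01, -0.0003, -0.0002, 0.0026, -1]
```

>>> {"op": "step_arm", "data": {
  "series": [
    [0,0,0,-0.0006,-0.0006,0.0025,-1],
    [0,0,0,-0.0006,-0.0006,0.0025,-1],
    [0,0,0,0,0,0.0025,-1],
    [0,0,0,0,0,0,-1]
  ]
}}

```text
clock: 26.68
eef_pos: [0.4589, -0.3974, 0.0729]
orientation: [3.13, -0.264, 0.002]
contact_force: [-0.2, 1.1, -5.4]
finger_gap: 0.16
```

```bash
python3 - <<'E'
from bench import robot
from h import *
s=robot.sense(); print(*tip(s)); plan(s,(.4588,-.3978,.068),tool(-99.6),4,-1)
E
```

```text
[ 0.4589 -0.3974  0.0729] y at -99.63 z [ 0.001 -0.001 -1.   ] F [-0.2  1.1 -5.4] gap 0.16 t 26.6833
dist 0.0049 turn 0.08 min rows 0.1
[0.01, -0.02, -0.01, -0.0, 0.0001, 0.0012, -1],
[0.01, -0.02, -0.01, -0.0, 0.0001, 0.0012, -1],
[0.01, -0.02, -0.01, -0.0, 0.0001, 0.0012, -1],
[0.01, -0.02, -0.01, -0.0, 0.0001, 0.0012, -1]
```

>>> {"op": "step_arm", "data": {
  "series": [
    [0,0,0,0,0,0.0012,-1],
    [0,0,0,0,0,0.0012,-1],
    [0,0,0,0,0,0.0012,-1],
    [0,0,0,0,0,0,-1]
  ]
}}

```text
clock: 27.02
eef_pos: [0.4589, -0.3974, 0.0688]
orientation: [3.13, -0.263, 0.002]
contact_force: [0.1, -0.5, -5.5]
finger_gap: 0.155
```

```bash
python3 - <<'E'
from bench import robot
from h import *
s=robot.sense(); print(*tip(s))
E
```

```text
[ 0.4589 -0.3974  0.0688] y at -99.62 z [ 0.001 -0.001 -1.   ] F [ 0.1 -0.5 -5.5] gap 0.155 t 27.0167
```

>>> {"op": "step_arm", "data": {
  "series": [
    [0,0,0,0,0,0.0008,-1],
    [0,0,0,0,0,0.0006,-1],
    [0,0,0,0,0,0,-1],
    [0,0,0,0,0,0,-1]
  ]
}}

```text
clock: 27.35
eef_pos: [0.4591, -0.3975, 0.0678]
orientation: [3.13, -0.264, 0.002]
contact_force: [0.1, 0.2, -4.9]
finger_gap: 0.159
```

>>> {"op": "step_arm", "data": {
  "series": [
    [0,0,0,0,0,0.0005,-1],
    [0,0,0,0,0,0,-1],
    [0,0,0,0,0,0,-1]
  ]
}}

```text
clock: 27.6
eef_pos: [0.4591, -0.3975, 0.0677]
orientation: [3.13, -0.264, 0.002]
contact_force: [0.4, 0.4, -4.2]
finger_gap: 0.158
```

>>> {"op": "step_arm", "data": {
  "series": [
    [0,0,0,0,0,0.001,-1],
    [0,0,0,0,0,0.0005,-1],
    [0,0,0,0,0,0,-1]
  ]
}}

```text
clock: 27.85
eef_pos: [0.4591, -0.3975, 0.0676]
orientation: [3.13, -0.265, 0.003]
contact_force: [-0.4, 1.2, -3.5]
finger_gap: 0.154
```

>>> {"op": "step_arm", "data": {
  "series": [
    [0,0,0,0,0,0.001,-1],
    [0,0,0,0,0,0.001,-1],
    [0,0,0,0,0,0,-1]
  ]
}}

```text
clock: 28.1
eef_pos: [0.4591, -0.3975, 0.0676]
orientation: [3.13, -0.265, 0.003]
contact_force: [-0.9, 0.9, -4.0]
finger_gap: 0.159
```

>>> {"op": "step_arm", "data": {
  "series": [
    [0,0,0,0,0,0.0015,-1],
    [0,0,0,0,0,0.001,-1],
    [0,0,0,0,0,0,-1],
    [0,0,0,0,0,0,-1]
  ],
  "grip_force": 5
}}

```text
clock: 28.43
eef_pos: [0.4596, -0.3976, 0.0668]
orientation: [3.129, -0.264, 0.004]
contact_force: [-2.0, 1.5, 0.4]
finger_gap: 0.161
```

>>> {"op": "step_arm", "data": {
  "series": [
    [0,0,0,0,0,0,-0.4],
    [0,0,0,0,0,0,-0.4],
    [0,0,0,0,0,0,-0.4],
    [0,0,0,0,0,0,-0.4],
    [0,0,0,0,0,0,-0.4],
    [0,0,0,0,0,0,-0.4]
  ]
}}

```text
clock: 28.93
eef_pos: [0.4628, -0.4003, 0.0676]
orientation: [3.124, -0.263, 0.016]
contact_force: [-0.4, 0.5, -0.3]
finger_gap: 0.297
```

```bash
python3 - <<'E'
from bench import robot
from h import *
p=robot.camera("wrist"); cv2.imwrite("pics/w9.png",p["image"][:,:,::-1])
s=robot.sense(); print(*tip(s))
E
```

```text
[ 0.4628 -0.4003  0.0676] y at -99.64 z [ 0.009 -0.008 -1.   ] F [0.4 0.5 0.5] gap 0.299 t 28.9833
```

View pics/w9.png

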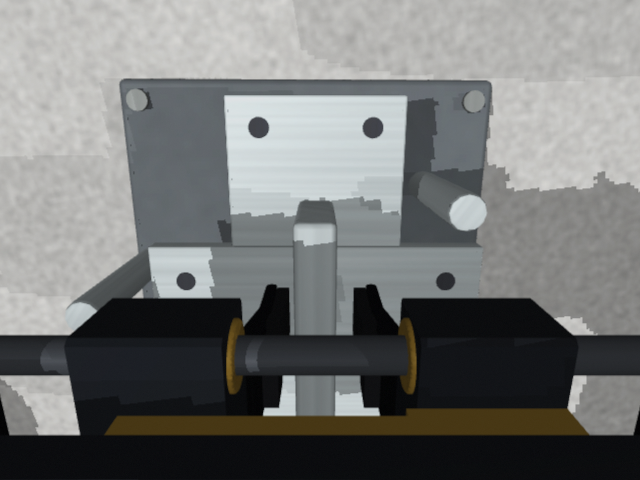

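>>> {"op": "step_arm", "data": {
  "series": [
    [0.2,-0.3,0,-0.003,-0.003,-0.001,0.2],
    [0,0,0,0,0,0,0.2],
    [0,0,0,0,0,0,0.2],
    [0,0,0,0,0,0,0.2],
    [0,0,0,0,0,0,0.2]
  ]
}}

```text
clock: 29.4
eef_pos: [0.4602, -0.3965, 0.0687]
orientation: [3.128, -0.264, 0.007]
contact_force: [-0.9, 0.3, -0.2]
finger_gap: 0.569
```

```bash
python3 - <<'E'
from bench import robot
from h import *
p=robot.camera("wrist"); cv2.imwrite("pics/w10.png",p["image"][:,:,::-1])
s=robot.sense(); print(*tip(s))
E
```

```text
[ 0.4602 -0.3964  0.0687] y at -99.63 z [ 0.005 -0.003 -1.   ] F [0.  0.4 0.6] gap 0.575 t 29.45
```

View pics/w10.png

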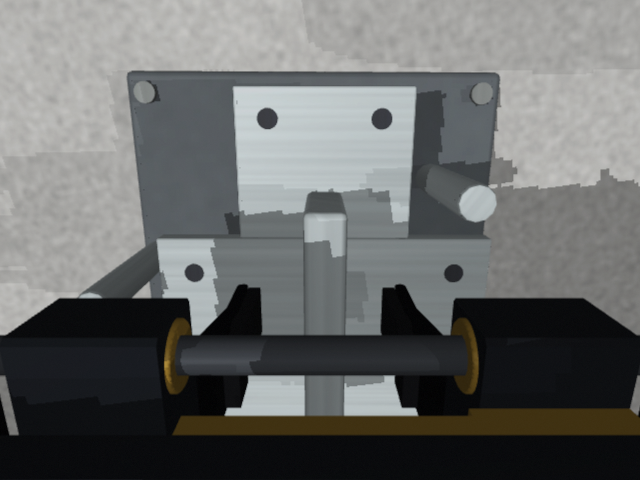

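>>> {"op": "step_arm", "data": {
  "series": [
    [0,0,0,0,0,-0.01,0.2],
    [0,0,0,0,0,-0.015,0.2],
    [0,0,0,0,0,-0.02,0.2],
    [0,0,0,0,0,-0.02,0.2],
    [0,0,0,0,0,-0.03,0.2],
    [0,0,0,0,0,-0.03,0.2],
    [0,0,0,0,0,-0.03,0.2],
    [0,0,0,0,0,-0.02,0.2]
  ]
}}

```text
clock: 30.12
eef_pos: [0.4562, -0.3935, 0.2491]
orientation: [-3.126, 0.263, 0.007]
contact_force: [0.9, -1.3, -0.1]
finger_gap: 0.596
```

```bash
python3 - <<'E'
from bench import robot
from h import *
p=robot.camera("wrist"); cv2.imwrite("pics/w11.png",p["image"][:,:,::-1])
q=robot.camera("scene"); cv2.imwrite("pics/s11.png",q["image"][:,:,::-1]); cv2.imwrite("pics/s11z.png",cv2.resize(q["image"][110:220,220:340,::-1],None,fx=5,fy=5,interpolation=cv2.INTER_CUBIC))
t=robot.camera("top"); cv2.imwrite("pics/t11.png",t["image"][:,:,::-1])
import pickle; pickle.dump((p,q,t),open("w11.pkl","wb"))
s=robot.sense(); print(*tip(s))
E
```

```text
[ 0.4566 -0.3937  0.2481] y at -99.62 z [-0.003  0.004 -1.   ] F [ 0.8 -1.1 -0.7] gap 0.602 t 30.2667
```

View pics/w11.png

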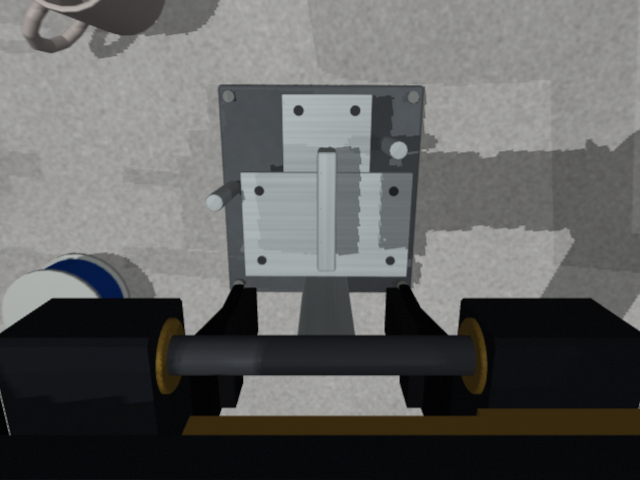

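View pics/s11z.png

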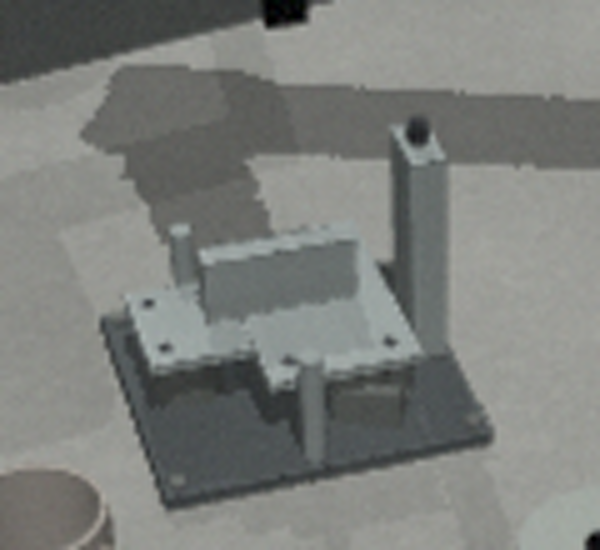

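View pics/t11.png

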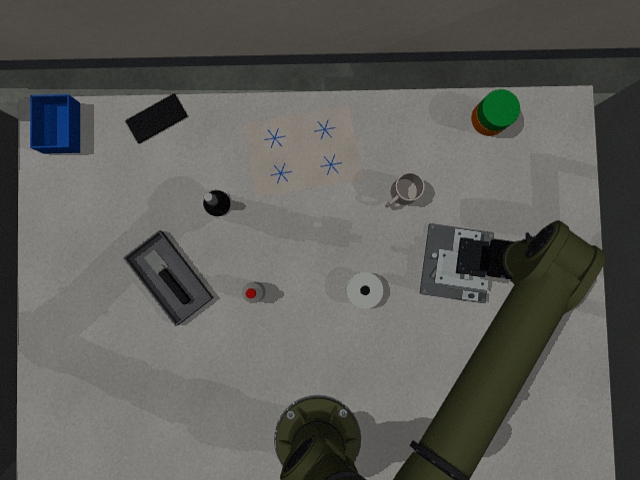

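```bash
python3 - <<'E'
from h import *
import pickle
p,q,t=pickle.load(open("w11.pkl","rb"))
O=[((85,219),(.09,.095,.012)),((86,424),(.09,-.085,.012)),((202,214),(0,.086,.084)),((150,398),(.04,-.053,.084))]
b,r=fit([(p,a,c) for a,c in O],(.4656,-.3984,-.1643)); print("base",b,np.degrees(b[2])); print(r.round(1).tolist())
L=[(.08,.035),(.08,-.035),(.02,.07),(.02,-.07),(-.07,.07),(-.07,-.07)]
P=[(95,283),(96,372),(172,241),(173,413),(275,246),(275,408)]
x,r=fit([(p,a,(*c,.058)) for a,c in zip(P,L)],b); print("pal",x,np.degrees(x[2])); print(r.round(1).tolist())
def pred(cam,b,L3):
    M=R.from_euler('z',b[2]).as_matrix(); return proj(cam,[M@np.array(l)+[b[0],b[1],0] for l in L3])
L3=[(*l,.058) for l in L]+[(.04,0,.1),(-.05,0,.1)]
print("wrist home pred",pred(p,b,L3).round(0).tolist())
bb=(.4656,-.3986,-.165)
# scene: landmarks of base for local offset, then pallet corners in zoom px
z=lambda a:[[round((c-220+.5)*5),round((r-110+.5)*5)] for r,c in a]
print("scene corners (x,y) pal",z(pred(q,bb,L3)))
print("scene base corners/posts",z(pred(q,bb,[(.09,.095,.012),(-.105,.095,.012),(.09,-.085,.012),(0,.086,.084),(.04,-.053,.084),(-.09,0,.15)])))
E
```

```text
base [ 0.46488829 -0.39911592 -0.174349  ] -9.989462119190678
[[-0.7, -1.4], [-0.3, 0.3], [0.2, 0.5], [0.7, -0.0]]
pal [ 0.46486432 -0.39995721 -0.16949943] -9.711601804712261
[[-0.3, -0.6], [-1.2, 0.7], [0.2, 0.2], [-0.3, 0.1], [0.7, 0.3], [1.3, -1.2]]
wrist home pred [[95.0, 282.0], [95.0, 372.0], [172.0, 240.0], [173.0, 412.0], [275.0, 245.0], [277.0, 405.0], [152.0, 327.0], [271.0, 326.0]]
scene corners (x,y) pal [[154, 365], [126, 294], [273, 381], [212, 243], [427, 350], [356, 217], [202, 255], [355, 227]]
scene base corners/posts [[168, 497], [498, 427], [100, 313], [314, 353], [182, 228], [421, 139]]
```

```bash
python3 - <<'E'
from bench import robot
print(robot.finish_job(), robot.sense()["clock"])
E
```

```text
the job is handed in; nothing more can be done
the job is handed in; nothing more can be done
```

I laid the scraper flat in the grey tray, then set the pallet on the base with its nose to the cup and let go. I handed the job in at about 30 s of the 64 s allowed; no verdict was reported.

**Scraper:** a wrist picture taken just after release showed it lying flat and centred in the tray.

**Pallet position:**
- After release, the wrist fit put the pallet within about 1 mm and 0.3° of home.
- The wrist picture matched the predicted home outline to about 1 pixel for most of the outline, and 3 pixels at one tail corner.
- The scene picture agreed in height to roughly 1 mm, judged by eye.

**Pallet contact:** while lowering, downward motion stopped at a tool height of 67.6 mm, against 67.3 mm expected. At the last reading before I opened the fingers, the force on the tool had dropped to near zero. No camera shows the balls in their seats, so fully home rests on these readings.

**Other things on the table:** the last top view shows the bystanders where they started, and the gripper is clear above everything.

**Disagreements:**
- The task says the scraper's handle end lay on the cup housing and its blade on the groove block. The pictures showed the opposite, so I gripped it as seen.
- Base yaw estimates ranged from about -9.2° to -10.1° between pictures. One fit on the network's landmarks was further off because it mixed up the two posts, so I worked from picked corners and post tops instead.
- The arm drifted 3 to 4 mm as the fingers opened on the rib. I re-centred before lifting off, and the checks above were made after that.

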